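# Snap a window frame into a handheld instrument with a hand pusher

### The job

The black window frame is only lying loosely in the grey instrument: take the red-handled pusher from its leaning rest and press down with it on the two yellow spots of the frame until both ends have snapped fully home. Press with the pusher alone, keep it off the glass, and leave the other things on the bench where they are. Then lay the pusher back in its rest as it was and let go.

Things in the scene. Friction and masses are not known exactly. Their poses are not given: they have to be found in the camera images.
- device: Grey handheld instrument fixed on the mat, 110 mm wide (x), 200 mm long (y from -82 to +118 mm). Origin on its underside below the recess's middle, z up. Recess 78 by 132 mm, floor 30 mm (26 mm beyond y = +-40 mm) and rim 46 mm above the origin. At y = +65 and -65 mm an orange sloped spring catch gives way outwards and snaps over the frame's end ledge. Black keys at the +y end.
- cover: Black window frame, loose, 75 mm wide (x), 130 mm long (y), 16 mm thick; origin at its underside's centre, z up. Starts level in the recess, ends resting on the catches, 11 mm proud. Some 6 to 20 N on a yellow spot pushes that end down past its catch; the other end stays up. Home, its top is flush with the rim. Any order of ends. Fingers and arm may not touch it.
- glass: Greenish glass pane in the middle of the frame, 55 mm (x) by 52 mm (y), its face 4 mm below the frame's top; same origin and axes as the frame. It must not be pressed.
- pad_a (a point): Centre of the yellow spot (26 mm across) on the top face of the frame, at its +y end, 42 mm from the frame's middle. The flat face around it is 75 mm by 32 mm (y from 26 to 58 mm). When home it lies 46 mm above the instrument's origin; at the start about 57 mm.
- pad_b (a point): The same at the -y end of the frame.
- pusher: Loose pusher, 0.22 kg, 146 mm long. Origin at the centre of its flat foot, z along the axis to the handle. Steel shank 20 mm across, collar 40 mm across at z = 85 to 91 mm, red 26 mm square handle from z = 91 to 146 mm. Starts in its rest, z leaning 35 degrees from vertical to the rest's -x, two handle faces along the rest's y. A 45 N grip does not slip; the collar stops sliding fingers.
- pusher_grip (a point): Centre of the pusher's red handle, 118.5 mm from the foot along its axis.
- rest: Fixed aluminium rest on the mat: base 130 (x) by 90 (y) by 10 mm, origin under its centre, z up. A channel open at the top, 23 mm wide inside, 58 mm long, leans 35 degrees from vertical, upper end to -x. The shank lies in it, the collar against its upper end. The pusher can be lifted straight up out of it and set straight down again.
- rest_foot (a point): Fixed point of the rest where the centre of the pusher's foot belongs, 45 mm to +x of and 28 mm above the rest's origin.
- driver: Bystander: black screwdriver lying on the mat, 150 mm long.
- flask: Bystander: small clear bottle with white cap, 75 mm high.
- jar: Bystander: amber jar with a steel lid, 52 mm across, 40 mm high.
- tray: Bystander: white divided tray, 75 by 105 by 22 mm.
- board: Bystander: green circuit board, 65 by 110 mm, lying flat.
- screwcup: Bystander: steel bowl, 68 mm across, 28 mm high.
Mind the look-alikes: they are no part of the job. Several things have the shape of the device; the one meant has the colours described above. There is more than one size of the rest; the one meant has the size given above.

How it is judged:
By the outcome, as a careful person would: the job done as asked, in the order asked, and still so for the second after the job is handed in, with the robot touching nothing.
It also fails if it takes over 51 s, if anything falls off the work surface, if the arm or the gripper's body presses on something with over 40 N, if the wrist force passes 120 N, or if a joint passes its speed limit or range.

### The arm

A 7-joint arm with a two-finger parallel gripper is mounted at the origin on the work surface. World frame = base frame: x ahead of the robot, y to its left, z up, the work surface at z = 0. Lengths are in m, angles in rad, forces in N, time in s.
With the tool pointing down it reaches from about 0.4 to 0.85 m from the base axis. Payload 4.5 kg.
Tool frame: the origin (TCP) lies on the centre line of the jaws, within the pads' length; the fingertips stand 25 mm ahead of it and the grasp point (between the pads) lies 6 mm ahead of it; z points along the fingers, y is the direction in which the jaws open and shut (so a half turn about z gives the same grasp; the last joint's range is limited). The gripper opens to 88 mm and grips with 3 to 60 N. Pads are 18 mm wide; open, the fingers measure 123 mm over their backs; the gripper's body (75 mm by 187 mm) begins 45 mm behind the grasp point.
Start: joints at [-1.246, 0.689, -0.195, 1.565, 0.157, 0.902, -0.215], TCP at [0.179, 0.599, 0.264] pointing down, gripper open.
Joint ranges: [-3.01, 3.01], [-0.46, 2.08], [-1.47, 1.51], [0.13, 2.56], [-1, 4.14], [0.04, 2.09], [-2.66, 2.66]. Speed limits (rad/s): [2.57, 2.57, 3.14, 3.14, 3.14, 3.14, 3.14].

### API

Orientations are given as a unit quaternion [x, y, z, w].
In Python, from plant import r, eyes gives the robot as it stands.
- The arm moves only by the tool servo_tool, never from a script. Its argument "deltas" is a list of rows, each an object of numbers: "dx", "dy", "dz": the shift along the tool's x, y, z in units of 60 mm (1.0 is 60 mm); "ax", "ay", "az": the turn, a rotation vector about the tool's x, y, z in units of 6 degrees (1.0 is 6 degrees); "hand": the finger opening in mm, from 0 to 88.1. A call has 1 to 10 rows; each row is the pose to reach, as a shift and turn from the pose commanded when the call began, along the tool's axes at that moment; what a row does not reach only later rows make up. A row lasts 1/8 s, in which the tool goes at most 62.5 mm and 10.7 degrees, less where a joint would pass 70% of its speed; a pose out of reach is approached as far as the arm can. A call with a gripper value outside its range is refused whole. The fingers move at their own pace and stop on an object; "newtons" is the grip in N (left out, the last holds). Time passes only in rows, so rows that repeat a pose let the fingers close. It gives the time, the measured TCP pose, the force and the opening at its end, in the units of the state.
- r.get_state(): the state, without advancing time (a new reading comes with each control period).
- eyes.snapshot(name): name is "scene" or "top" or "wrist"; returns (picture, depth): 480x640x3 uint8, red, green, blue; 480x640 float32, m along the optical axis (not along the pixel's ray), 0 where there is no reading.
- eyes.camera_model(name): a dict with "fx", "fy", "cx", "cy" (pixels), "pose" (4x4, takes a point from camera to world coordinates). Camera axes: x right, y up, looking along -z (the intrinsics and any distortion apply to the point x, -y, -z); pixel columns grow to the right and rows downward; lengths in m; the calibration is good to about 2 mm. A picture is of the moment at which its call begins: read the wrist's pose just before it. camera_model takes no time and is no camera call; for the wrist camera it gives the pose at the moment of the call.
- r.finish_job(): hands the job in, once; it reports no verdict.
The state is a dict: "clock": time; "q": joint angles; "qd": joint speeds; "joint_torque": joint torques, N m; "tool_pos": TCP position; "eef_rot": TCP orientation; "contact_force": force on the tool from outside, world axes, zero at the start; "moment": the same for the moment, N m; "opening": opening from 0.0 (shut) to 1.0 (fully open).
Only numpy, scipy, OpenCV 4.12 (cv2) and the standard library are available. Lean on these libraries where they do the work, as an engineer would, in place of code of your own. Each camera call takes 0.05 s, during which the arm holds its last target.

## Working session

There is one attempt and no reset: what is moved stays moved. The work goes in short steps, Python scripts to look and compute and a tool call to move; the robot and the scene stay as the last step left them, time stands still between calls to the robot, and variables do not carry over. Pictures are saved under pics/ and viewed, and the job is handed in when it is done.

Besides the shell and the picture viewer there is one more tool, called after "Call:" by a JSON object that holds its "op" and its "data". servo_tool: Moves the arm, as the interface text tells. Its arguments: {"type":"object","properties":{"deltas":{"type":"array","items":{"type":"object","properties":{"dx":{"type":"number"},"dy":{"type":"number"},"dz":{"type":"number"},"ax":{"type":"number"},"ay":{"type":"number"},"az":{"type":"number"},"hand":{"type":"number"}}}},"newtons":{"type":"number"}},"required":["deltas"]}

```bash
ls; mkdir -p pics; python3 - <<'E'
from plant import r, eyes
import cv2,numpy as np
for n in ("scene","top"):
    p,d=eyes.snapshot(n); cv2.imwrite(f"pics/{n}0.png",p[:,:,::-1]); np.savez(f"pics/{n}0.npz",p=p,d=d)
    m=eyes.camera_model(n); print(n,{k:(np.round(v,4).tolist() if k=='pose' else v) for k,v in m.items()})
s=r.get_state(); print(s)
E
```

```text
pics
scene {'fx': 516.947905687373, 'fy': 516.947905687373, 'cx': 320.9503891090361, 'cy': 242.37776889468947, 'pose': [[-0.5619, -0.712, 0.4212, 0.921], [0.8272, -0.4859, 0.2822, 0.3067], [0.0038, 0.507, 0.862, 1.0356], [0.0, 0.0, 0.0, 1.0]]}
top {'fx': 624.97575341044, 'fy': 624.97575341044, 'cx': 324.7825234431673, 'cy': 231.8692945159654, 'pose': [[-0.0146, 0.9739, -0.2265, 0.187], [-0.9999, -0.0135, 0.0063, 0.0074], [0.0031, 0.2265, 0.974, 1.3881], [0.0, 0.0, 0.0, 1.0]]}
{'clock': 0.1, 'q': array([-1.24618643,  0.6899337 , -0.19452992,  1.56621847,  0.15733074,
        0.90252387, -0.21509468]), 'qd': array([ 0.00036059, -0.00443294, -0.001362  , -0.00289866, -0.00072091,
       -0.00077926,  0.0002507 ]), 'joint_torque': array([-3.81752427e-03, -5.28493631e+01, -1.27120201e+00, -1.53836417e+01,
       -5.24757605e-02,  1.95569948e-03,  4.21661946e-05]), 'tool_pos': array([0.17909607, 0.59824116, 0.26297525]), 'eef_rot': array([ 1.44840797e-01,  9.89454613e-01, -8.42516925e-04, -5.26853342e-05]), 'contact_force': array([ 0.1607129 , -0.01070121, -0.24488204]), 'moment': array([-0.03324635, -0.02757611, -0.01546102]), 'opening': 1.0018668397010513}
```

View pics/scene0.png

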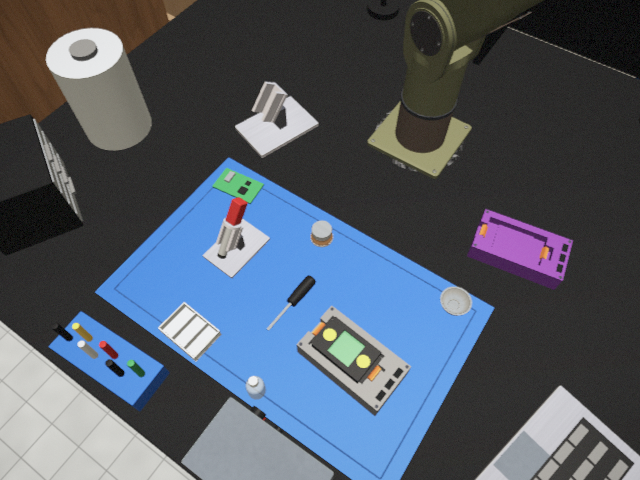

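View pics/top0.png

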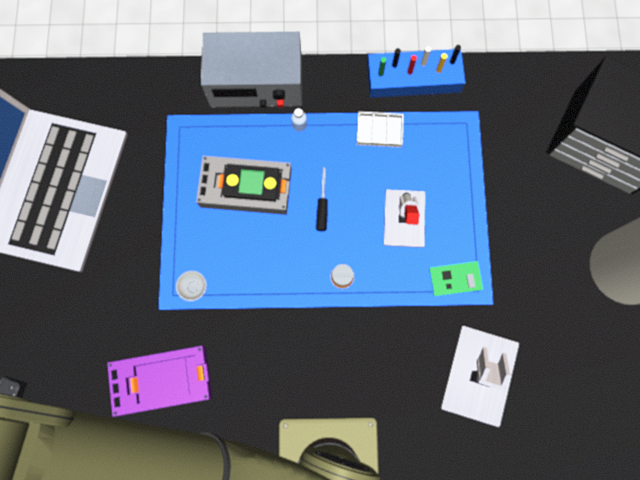

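The wanted device is the grey one at top-view px (243,184); the look-alike is the purple one at (160,380). The wanted rest is the one holding the pusher at (405,217); the larger, empty rest is at (480,375). I'll crop both to check the choice, then measure.

```bash
cat > h.py <<'E'
import numpy as np,cv2
from plant import r, eyes
def ray(m,uv):
    uv=np.atleast_2d(uv).astype(float)
    d=np.c_[(uv[:,0]-m['cx'])/m['fx'],-(uv[:,1]-m['cy'])/m['fy'],-np.ones(len(uv))]
    P=np.array(m['pose']); return P[:3,3],d@P[:3,:3].T
def onplane(m,uv,z):
    o,d=ray(m,uv); return o+d*((z-o[2])/d[:,2])[:,None]
def cloud(m,d):
    v,u=np.mgrid[:d.shape[0],:d.shape[1]]
    o,dd=ray(m,np.c_[u.ravel(),v.ravel()]); return (o+dd*d.ravel()[:,None]).reshape(*d.shape,3)
def proj(m,X):
    P=np.array(m['pose']); c=(np.atleast_2d(X)-P[:3,3])@P[:3,:3]
    return np.c_[m['cx']+m['fx']*c[:,0]/-c[:,2], m['cy']-m['fy']*c[:,1]/-c[:,2]]
E
python3 - <<'E'
from h import *
T=[]
for n,box in (("scene",((190,190,290,290),(280,290,430,420))),("top",((370,170,440,260),(180,140,310,230)))):
    f=np.load(f"pics/{n}0.npz");p,d=f['p'],f['d'];m=eyes.camera_model(n)
    C=cloud(m,d); hsv=cv2.cvtColor(p,cv2.COLOR_RGB2HSV)
    masks={'yellow':cv2.inRange(hsv,(25,150,150),(34,255,255)),'orange':cv2.inRange(hsv,(8,150,130),(20,255,255)),'red':cv2.inRange(hsv,(0,150,80),(5,255,255))|cv2.inRange(hsv,(174,150,80),(180,255,255)),
     'glass':cv2.inRange(hsv,(50,60,120),(75,170,255))}
    for k,M in masks.items():
        N,L,S,c=cv2.connectedComponentsWithStats(M)
        for i in range(1,N):
            if S[i,4]>25:
                pts=C[(L==i)&(d>0)]; print(n,k,c[i].round(1),S[i,4],np.median(pts,0).round(4),pts.min(0).round(3),pts.max(0).round(3))
    # white/grey base by height
    Z=C[:,:,2]
    for k,zr,reg in (('restbase',(.004,.016),box[0]),('devrim',(.038,.052),box[1])):
        M=np.zeros(d.shape,np.uint8); x0,y0,x1,y1=reg
        M[y0:y1,x0:x1]=((Z>zr[0])&(Z<zr[1])&(d>0))[y0:y1,x0:x1]*255
        if k=='restbase': M&=cv2.inRange(hsv,(0,0,120),(180,60,255))
        N,L,S,c=cv2.connectedComponentsWithStats(M); i=1+np.argmax(S[1:,4])
        pts=C[L==i]; rect=cv2.minAreaRect((pts[:,:2]*1000).astype(np.float32)); print(n,k,S[i,4],'medz',np.median(pts[:,2]).round(4),rect)
    for j,b in enumerate(box): T.append(cv2.resize(p[b[1]:b[3],b[0]:b[2]],(400,300),interpolation=cv2.INTER_CUBIC))
cv2.imwrite("pics/crop0.png",np.vstack([np.hstack(T[:2]),np.hstack(T[2:])])[:,:,::-1])
E
```

```text
scene orange [483.4 229.5] 48 [0.1999 0.2666 0.042 ] [0.185 0.26  0.036] [0.214 0.274 0.048]
scene orange [543.7 252.2] 59 [0.1779 0.4017 0.0424] [0.164 0.396 0.036] [0.195 0.409 0.048]
scene orange [318.8 328.7] 51 [0.6069 0.0934 0.0478] [0.593 0.089 0.044] [0.623 0.097 0.051]
scene orange [373.3 371.8] 58 [0.6215 0.2302 0.0481] [0.605 0.226 0.04 ] [0.637 0.234 0.053]
scene red [235.9 210.8] 366 [ 0.5198 -0.175   0.139 ] [ 0.427 -0.246  0.009] [ 0.541 -0.166  0.161]
scene red [108.2 349.2] 134 [ 0.8795 -0.1993  0.0977] [ 0.874 -0.209  0.056] [ 0.885 -0.195  0.123]
scene glass [238.1 185.4] 780 [ 0.4005 -0.2914  0.0093] [ 0.361 -0.348  0.003] [ 0.436 -0.234  0.016]
scene glass [345.  339.8] 131 [0.5921 0.1428 0.0568] [0.586 0.133 0.052] [0.638 0.189 0.062]
scene glass [130.7 363. ] 38 [ 0.8759 -0.1348  0.1197] [ 0.871 -0.142  0.115] [ 0.882 -0.13   0.124]
scene restbase 1151 medz 0.0136 ((537.5009155273438, -182.9116973876953), (92.09493255615234, 134.05575561523438), 86.25126647949219)
scene devrim 2873 medz 0.0494 ((616.6712646484375, 178.7617950439453), (200.86778259277344, 111.51
[... 616 characters left out ...]
0.2033  0.1006] [ 0.871 -0.208  0.057] [ 0.883 -0.2    0.125]
top red [279.9 102.6] 55 [0.809  0.0982 0.0409] [0.805 0.092 0.005] [0.823 0.106 0.07 ]
top red [411.4 214.7] 214 [ 0.5064 -0.1789  0.1507] [ 0.491 -0.191  0.034] [ 0.534 -0.167  0.165]
top glass [251.1 181.7] 565 [0.6139 0.1614 0.0573] [0.582 0.132 0.048] [0.644 0.19  0.067]
top glass [455.3 278.2] 1156 [ 0.3967 -0.2915  0.0098] [ 0.362 -0.349 -0.001] [ 0.433 -0.234  0.02 ]
top restbase 1142 medz 0.0133 ((538.30810546875, -183.03111267089844), (90.61558532714844, 130.63816833496094), 86.33805847167969)
top devrim 1858 medz 0.0488 ((616.364013671875, 180.12229919433594), (201.24221801757812, 113.89041137695312), 84.31390380859375)
```

View pics/crop0.png

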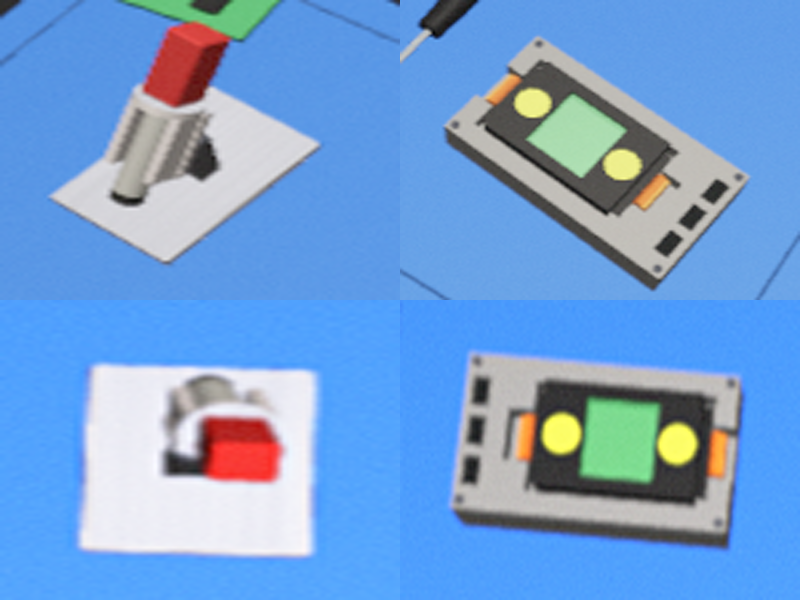

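The crop confirms the choice: a grey body with black keys and a black frame with two yellow spots (device), and the red-handled pusher in the small rest. The two views agree within about 1 mm. The mat is about 3 mm thick.

```bash
cat >> h.py <<'E'
from scipy.spatial.transform import Rotation as Ro
ya=np.deg2rad(-3.7); rx=np.array([np.cos(ya),np.sin(ya),0]); ry=np.array([-np.sin(ya),np.cos(ya),0]); ez=np.array([0,0,1.])
u=-np.sin(np.deg2rad(35))*rx+np.cos(np.deg2rad(35))*ez
rest=np.array([.538,-.183,.003]); foot0=rest+.045*rx+.028*ez
def Rt(zt,yt):  # tool rot
    zt=zt/np.linalg.norm(zt); xt=np.cross(yt,zt); xt/=np.linalg.norm(xt); return Ro.from_matrix(np.c_[xt,np.cross(zt,xt),zt])
Rlean=Rt(-u,ry); Rdown=Rt(-ez,ry)
def delta(p,R,p0=None,R0=None):
    s=r.get_state(); 
    if p0 is None: p0=s['tool_pos']
    if R0 is None: R0=Ro.from_quat(s['eef_rot'])
    d=R0.inv().apply(np.array(p)-p0)/.06; a=np.rad2deg((R0.inv()*R).as_rotvec())/6
    print('d',d.round(3),'a',a.round(3)); return d,a
E
python3 - <<'E'
from h import *
g=foot0+.1245*u; print('grasp tcp',g,Rlean.as_quat(),Rlean.as_matrix().round(3))
delta([.45,.3,.3],Rdown); delta(g+.1*u,Rlean)
E
```

```text
grasp tcp [ 0.51164478 -0.18129568  0.13298443] [ 0.03078883  0.95321984 -0.00970768  0.30054906] [[-0.817  0.065  0.572]
 [ 0.053  0.998 -0.037]
 [-0.574  0.    -0.819]]
d [-5.75  -3.469 -0.61 ] a [-0.016 -0.    -2.159]
d [ -8.102 -11.071   0.821] a [-0.675 -5.809 -2.087]
```

Call:
{"op": "servo_tool", "data": {"deltas": [{"dx":-0.8,"dy":-0.5,"dz":-0.1,"az":-0.3,"hand":80},{"dx":-1.6,"dy":-1.0,"dz":-0.2,"az":-0.6,"hand":80},{"dx":-2.4,"dy":-1.5,"dz":-0.3,"az":-0.9,"hand":80},{"dx":-3.2,"dy":-2.0,"dz":-0.4,"az":-1.2,"hand":80},{"dx":-4.0,"dy":-2.5,"dz":-0.5,"az":-1.5,"hand":80},{"dx":-4.8,"dy":-3.0,"dz":-0.6,"az":-1.8,"hand":80},{"dx":-5.5,"dy":-3.4,"dz":-0.6,"az":-2.1,"hand":80},{"dx":-5.75,"dy":-3.5,"dz":-0.6,"az":-2.15,"hand":80}]}}

```text
schema error: expected keys dx, dy, dz, ax, ay, az, hand
```

```bash
python3 - <<'E'
from h import *
s=r.get_state(); print(s['q'].round(2),s['clock'])
g=foot0+.1245*u; delta(g+.1*u,Rlean)
E
```

```text
[-1.25  0.69 -0.19  1.57  0.16  0.9  -0.22] 0.1
d [ -8.102 -11.071   0.821] a [-0.675 -5.809 -2.087]
```

All keys are required in each row.

Call:
{"op": "servo_tool", "data": {"deltas": [{"dx":-0.8,"dy":-0.5,"dz":-0.1,"ax":0,"ay":0,"az":-0.3,"hand":80},{"dx":-1.6,"dy":-1.0,"dz":-0.2,"ax":0,"ay":0,"az":-0.6,"hand":80},{"dx":-2.4,"dy":-1.5,"dz":-0.3,"ax":0,"ay":0,"az":-0.9,"hand":80},{"dx":-3.2,"dy":-2.0,"dz":-0.4,"ax":0,"ay":0,"az":-1.2,"hand":80},{"dx":-4.0,"dy":-2.5,"dz":-0.5,"ax":0,"ay":0,"az":-1.5,"hand":80},{"dx":-4.8,"dy":-3.0,"dz":-0.6,"ax":0,"ay":0,"az":-1.8,"hand":80},{"dx":-5.5,"dy":-3.4,"dz":-0.6,"ax":0,"ay":0,"az":-2.1,"hand":80},{"dx":-5.75,"dy":-3.5,"dz":-0.6,"ax":0,"ay":0,"az":-2.15,"hand":80}]}}

```text
clock: 1.1
tool_pos: [0.4516, 0.2952, 0.2993]
eef_rot: [0.036, 0.999, -0.001, 0.0]
contact_force: [-0.2, 0.1, -0.7]
opening: 0.907
```

```bash
python3 - <<'E'
from h import *
s=r.get_state(); print(s['q'].round(2),s['clock'])
g=foot0+.1245*u; delta(g+.1*u,Rlean)
E
```

```text
[-0.47  0.54 -0.31  1.78  0.21  0.86  0.62] 1.1
d [-0.606 -7.855  1.423] a [-0.038 -5.83  -0.055]
```

Call:
{"op": "servo_tool", "data": {"deltas": [{"dx":0,"dy":-0.9,"dz":0,"ax":0,"ay":-0.5,"az":0,"hand":80},{"dx":0,"dy":-1.9,"dz":0,"ax":0,"ay":-1.3,"az":0,"hand":80},{"dx":-0.1,"dy":-2.9,"dz":0,"ax":0,"ay":-2.1,"az":0,"hand":80},{"dx":-0.2,"dy":-3.9,"dz":0.1,"ax":0,"ay":-2.9,"az":0,"hand":80},{"dx":-0.3,"dy":-4.9,"dz":0.3,"ax":0,"ay":-3.7,"az":0,"hand":80},{"dx":-0.4,"dy":-5.9,"dz":0.5,"ax":0,"ay":-4.5,"az":0,"hand":80},{"dx":-0.5,"dy":-6.9,"dz":0.8,"ax":-0.04,"ay":-5.3,"az":-0.05,"hand":80},{"dx":-0.6,"dy":-7.6,"dz":1.1,"ax":-0.04,"ay":-5.83,"az":-0.05,"hand":80},{"dx":-0.6,"dy":-7.85,"dz":1.3,"ax":-0.04,"ay":-5.83,"az":-0.05,"hand":80},{"dx":-0.6,"dy":-7.85,"dz":1.3,"ax":-0.04,"ay":-5.83,"az":-0.05,"hand":80}]}}

```text
clock: 2.35
tool_pos: [0.4315, -0.1179, 0.2366]
eef_rot: [0.026, 0.976, -0.07, 0.204]
contact_force: [0.5, -0.7, 0.2]
opening: 0.905
```

```bash
python3 - <<'E'
from h import *
s=r.get_state(); print(s['q'].round(2),s['clock'],s['tool_pos'],s['qd'].round(3))
g=foot0+.1245*u; delta(g+.1*u,Rlean)
m=eyes.camera_model("wrist");p,d=eyes.snapshot("wrist")
np.savez("pics/w1.npz",p=p,d=d,pose=m['pose']); print(m)
q=p[:,:,::-1].copy()
for X in [foot0+t*u for t in (0,.0885,.118,.146)]:
    a=proj(m,X)[0]; print(a); cv2.circle(q,tuple(int(v) for v in a),3,(255,0,255),-1)
cv2.imwrite("pics/w1.png",q)
E
```

```text
[ 0.33  0.48 -0.36  2.48  2.19  0.36 -0.6 ] 2.35 [ 0.43152476 -0.11794867  0.23658513] [ 1.586  0.455 -1.105  0.167  2.183  0.661 -1.389]
d [-0.226 -0.908  0.624] a [-1.118 -1.851  0.464]
{'fx': 338.1457605473501, 'fy': 338.1457605473501, 'cx': 327.0813848626067, 'cy': 242.4433570370184, 'pose': array([[ 0.07974373, -0.74955555, -0.65712055,  0.31089125],
       [ 0.98876853, -0.02411438,  0.14749676, -0.0983529 ],
       [-0.12640307, -0.66150206,  0.73921396,  0.3139423 ],
       [ 0.        ,  0.        ,  0.        ,  1.        ]])}
[302.52163324 254.77084065]
[284.92794821 269.06458706]
[276.66094932 275.78099614]
[267.07931421 283.56546325]
```

View pics/w1.png

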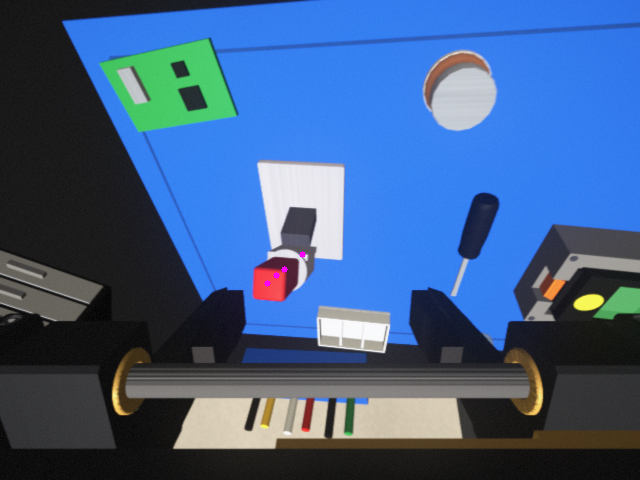

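The wrist view shows the pusher at (275,275), with my predicted axis points lying on it. The arm is still moving, so I'll let it settle.

Call:
{"op": "servo_tool", "data": {"deltas": [{"dx":0,"dy":0,"dz":0,"ax":0,"ay":0,"az":0,"hand":80},{"dx":0,"dy":0,"dz":0,"ax":0,"ay":0,"az":0,"hand":80}]}}

```text
clock: 2.65
tool_pos: [0.4307, -0.118, 0.2367]
eef_rot: [0.027, 0.976, -0.07, 0.203]
contact_force: [-1.7, 0.2, 0.6]
opening: 0.905
```

```bash
python3 - <<'E'
from h import *
s=r.get_state(); print(s['q'].round(2),s['clock'],s['tool_pos'],s['qd'].round(3))
g=foot0+.1245*u; delta(g+.1*u,Rlean);delta(g+.06*u,Rlean)
E
```

```text
[ 0.32  0.48 -0.35  2.48  2.18  0.36 -0.59] 2.65 [ 0.43069493 -0.11803513  0.23668021] [-0.02  -0.008  0.005  0.     0.011  0.004 -0.004]
d [-0.242 -0.903  0.632] a [-1.137 -1.883  0.445]
d [-0.374 -0.828  1.281] a [-1.137 -1.883  0.445]
```

Call:
{"op": "servo_tool", "data": {"deltas": [{"dx":-0.05,"dy":-0.2,"dz":0.1,"ax":-0.25,"ay":-0.4,"az":0.1,"hand":80},{"dx":-0.1,"dy":-0.4,"dz":0.3,"ax":-0.5,"ay":-0.8,"az":0.2,"hand":80},{"dx":-0.15,"dy":-0.6,"dz":0.4,"ax":-0.75,"ay":-1.2,"az":0.3,"hand":80},{"dx":-0.2,"dy":-0.8,"dz":0.5,"ax":-1.0,"ay":-1.6,"az":0.4,"hand":80},{"dx":-0.24,"dy":-0.9,"dz":0.63,"ax":-1.137,"ay":-1.883,"az":0.445,"hand":80},{"dx":-0.24,"dy":-0.9,"dz":0.63,"ax":-1.137,"ay":-1.883,"az":0.445,"hand":80},{"dx":-0.24,"dy":-0.9,"dz":0.63,"ax":-1.137,"ay":-1.883,"az":0.445,"hand":80},{"dx":-0.24,"dy":-0.9,"dz":0.63,"ax":-1.137,"ay":-1.883,"az":0.445,"hand":80}]}}

```text
clock: 3.65
tool_pos: [0.4541, -0.178, 0.2153]
eef_rot: [0.03, 0.953, -0.011, 0.301]
contact_force: [-0.3, 0.1, 1.0]
opening: 0.907
```

```bash
python3 - <<'E'
from h import *
s=r.get_state(); print(s['q'].round(2),s['clock'],s['tool_pos'],s['qd'].round(3))
g=foot0+.1245*u; delta(g+.1*u,Rlean);delta(g+.0*u,Rlean)
m=eyes.camera_model("wrist");p,d=eyes.snapshot("wrist")
np.savez("pics/w2.npz",p=p,d=d,pose=m['pose'])
q=p[:,:,::-1].copy()
for X in [foot0+t*u for t in (0,.0885,.118,.146)]+[s['tool_pos']+Ro.from_quat(s['eef_rot']).apply([0,0,.05])]:
    a=proj(m,X)[0]; print(a); cv2.circle(q,tuple(int(v) for v in a),3,(255,0,255),-1)
cv2.imwrite("pics/w2.png",q)
E
```

```text
[ 0.82  0.67 -0.7   2.51  2.69  0.58 -0.8 ] 3.65 [ 0.45411202 -0.17802101  0.21527625] [ 0.01   0.003 -0.001  0.     0.004  0.002  0.001]
d [-0.     0.007  0.008] a [-0.013  0.003  0.01 ]
d [0.    0.01  1.674] a [-0.013  0.003  0.01 ]
[328.07825643 213.38924324]
[328.10333695 238.48841729]
[328.11559041 250.75099724]
[328.13018797 265.35940676]
[327.22444754 284.86841064]
```

View pics/w2.png

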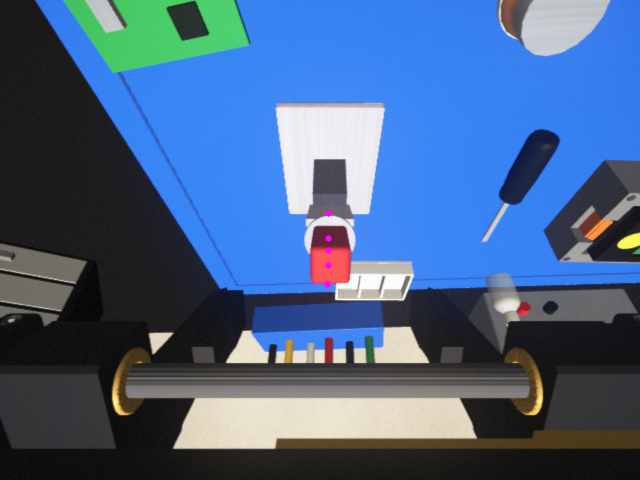

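```bash
python3 - <<'E'
from h import *
f=np.load("pics/w2.npz");p,d=f['p'],f['d'];m=eyes.camera_model("wrist");m['pose']=f['pose']
hsv=cv2.cvtColor(p,cv2.COLOR_RGB2HSV);M=cv2.inRange(hsv,(0,150,60),(6,255,255))|cv2.inRange(hsv,(174,150,60),(180,255,255))
N,L,S,c=cv2.connectedComponentsWithStats(M)
i=[k for k in range(1,N) if S[k,0]<331<S[k,0]+S[k,2] and S[k,4]>500][0];print(S[i],c[i])
C=cloud(m,d);s=r.get_state();R=Ro.from_quat(s['eef_rot'])
Lc=R.inv().apply((C[L==i]-s['tool_pos']))*1000; W=C[L==i]
for row in (230,240,255,265,275,280):
    cs=np.where(L[row]==i)[0]
    if len(cs): 
        dd=d[row,cs[len(cs)//2]]
        for cc in (cs[0]-.5,cs[-1]+.5):
            o,rr=ray(m,[[cc,row]]);X=(o+rr*dd)[0]; print(row,cc,(R.inv().apply(X-s['tool_pos'])*1000).round(1))
E
```

```text
[ 311  246   39   37 1405] [329.98434164 263.98718861]
255 310.5 [  6.6 -10.3  79.8]
255 349.5 [ 6.6 14.2 79.9]
265 310.5 [  0.1 -10.4  79.1]
265 349.5 [ 0.2 14.3 79.1]
275 310.5 [ -7.  -10.5  79.7]
275 348.5 [-7.  13.9 79.7]
280 311.5 [-10.   -9.9  78.5]
280 348.5 [-10.   13.9  78.6]
```

The handle end face spans px 311–349 and sits 1.9 mm off the jaw centre in tool y. I'll correct for that, approach along the axis, then close.

Call:
{"op": "servo_tool", "data": {"deltas": [{"dx":0,"dy":0.03,"dz":0.3,"ax":0,"ay":0,"az":0,"hand":70},{"dx":0,"dy":0.03,"dz":0.7,"ax":0,"ay":0,"az":0,"hand":70},{"dx":0,"dy":0.03,"dz":1.1,"ax":0,"ay":0,"az":0,"hand":70},{"dx":0,"dy":0.03,"dz":1.4,"ax":0,"ay":0,"az":0,"hand":70},{"dx":0,"dy":0.03,"dz":1.6,"ax":0,"ay":0,"az":0,"hand":70},{"dx":0,"dy":0.03,"dz":1.67,"ax":0,"ay":0,"az":0,"hand":70},{"dx":0,"dy":0.03,"dz":1.67,"ax":0,"ay":0,"az":0,"hand":50},{"dx":0,"dy":0.03,"dz":1.67,"ax":0,"ay":0,"az":0,"hand":40}]}}

```text
clock: 4.7
tool_pos: [0.5108, -0.1812, 0.1331]
eef_rot: [0.032, 0.953, -0.011, 0.301]
contact_force: [0.8, -0.1, -0.4]
opening: 0.595
```

```bash
python3 - <<'E'
from h import *
s=r.get_state(); print(s['q'].round(2),s['clock'],s['tool_pos'],s['qd'].round(3),s['contact_force'])
g=foot0+.1245*u; delta(g,Rlean)
p,d=eyes.snapshot("wrist"); cv2.imwrite("pics/w3.png",p[:,:,::-1])
E
```

```text
[ 0.73  0.9  -0.65  2.41  2.71  0.73 -0.77] 4.7 [ 0.51079058 -0.18124208  0.13311488] [ 0.002 -0.001  0.001  0.001  0.002  0.001  0.001] [ 0.82018058 -0.08564602 -0.44549508]
d [-0.01  0.    0.01] a [-0.02   0.001 -0.01 ]
```

View pics/w3.png

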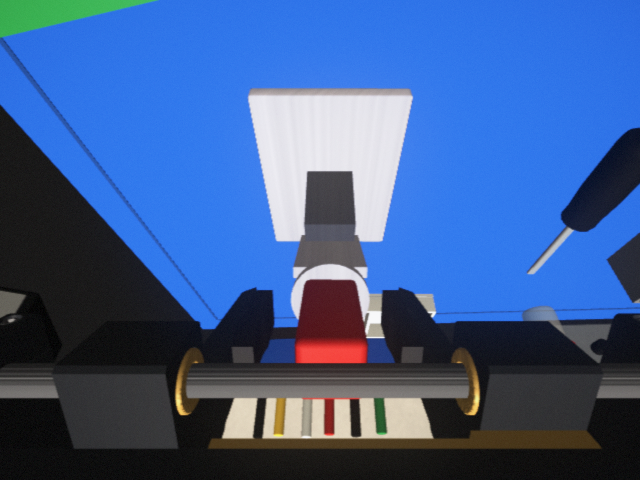

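The handle (px 296–367, centre 331.5) is still about 1.3 mm right of the finger midpoint (327.5). I'll nudge it, then close.

Call:
{"op": "servo_tool", "data": {"deltas": [{"dx":0,"dy":0.022,"dz":0,"ax":0,"ay":0,"az":0,"hand":34},{"dx":0,"dy":0.022,"dz":0,"ax":0,"ay":0,"az":0,"hand":30},{"dx":0,"dy":0.022,"dz":0,"ax":0,"ay":0,"az":0,"hand":30}]}}

```text
clock: 5.12
tool_pos: [0.5112, -0.1799, 0.1327]
eef_rot: [0.032, 0.953, -0.01, 0.301]
contact_force: [-0.5, -0.7, -0.3]
opening: 0.337
```

```bash
python3 - <<'E'
from h import *
s=r.get_state(); print(s['clock'],s['tool_pos'],s['eef_rot'],s['contact_force'],s['opening']*88.1)
p,d=eyes.snapshot("wrist"); cv2.imwrite("pics/w4.png",p[200:420,200:460,::-1].repeat(2,0).repeat(2,1))
E
```

```text
5.125 [ 0.51115223 -0.17990365  0.13273426] [ 0.03170059  0.95318771 -0.01043128  0.30053194] [-0.49201504 -0.70610142 -0.28791057] 29.695110141186728
```

View pics/w4.png

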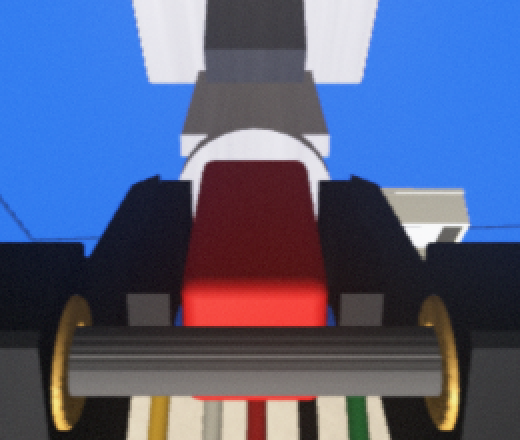

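The jaws are even now: the left and right gaps at the handle look equal. I'll grip with 50 N.

Call:
{"op": "servo_tool", "data": {"deltas": [{"dx":0,"dy":0,"dz":0,"ax":0,"ay":0,"az":0,"hand":26},{"dx":0,"dy":0,"dz":0,"ax":0,"ay":0,"az":0,"hand":20},{"dx":0,"dy":0,"dz":0,"ax":0,"ay":0,"az":0,"hand":15},{"dx":0,"dy":0,"dz":0,"ax":0,"ay":0,"az":0,"hand":15}], "newtons": 50}}

```text
clock: 5.68
tool_pos: [0.5111, -0.1799, 0.1326]
eef_rot: [0.032, 0.953, -0.01, 0.3]
contact_force: [0.2, 1.0, -0.1]
opening: 0.294
```

```bash
python3 - <<'E'
from h import *
s=r.get_state(); print(s['clock'],s['tool_pos'],s['eef_rot'],s['contact_force'],s['opening']*88.1)
np.savez('grasp.npz',p=s['tool_pos'],q=s['eef_rot'])
delta(s['tool_pos']+[0,0,.10],Ro.from_quat(s['eef_rot']))
E
```

```text
5.675 [ 0.51112989 -0.17990513  0.13264427] [ 0.0317156   0.95320549 -0.0104054   0.30047487] [ 0.22619705  0.96085432 -0.05670867] 25.89436226896424
d [-9.560e-01 -1.000e-03 -1.365e+00] a [0. 0. 0.]
```

Call:
{"op": "servo_tool", "data": {"deltas": [{"dx":-0.05,"dy":0,"dz":-0.07,"ax":0,"ay":0,"az":0,"hand":15},{"dx":-0.143,"dy":0,"dz":-0.205,"ax":0,"ay":0,"az":0,"hand":15},{"dx":-0.287,"dy":0,"dz":-0.41,"ax":0,"ay":0,"az":0,"hand":15},{"dx":-0.478,"dy":0,"dz":-0.683,"ax":0,"ay":0,"az":0,"hand":15},{"dx":-0.669,"dy":0,"dz":-0.956,"ax":0,"ay":0,"az":0,"hand":15},{"dx":-0.86,"dy":0,"dz":-1.229,"ax":0,"ay":0,"az":0,"hand":15},{"dx":-0.956,"dy":0,"dz":-1.365,"ax":0,"ay":0,"az":0,"hand":15},{"dx":-0.956,"dy":0,"dz":-1.365,"ax":0,"ay":0,"az":0,"hand":15}]}}

```text
clock: 6.68
tool_pos: [0.5113, -0.1799, 0.2335]
eef_rot: [0.032, 0.953, -0.011, 0.301]
contact_force: [0.1, 0.0, -2.5]
opening: 0.287
```

```bash
python3 - <<'E'
from h import *
s=r.get_state(); print(s['q'].round(2),s['clock'],s['tool_pos'],s['eef_rot'],s['contact_force'],s['opening']*88.1)
f=np.load('grasp.npz'); R0=Ro.from_quat(f['q']); tz=R0.as_matrix()[:,2]
print('tool z',tz,'lean',np.rad2deg(np.arccos(-tz[2])))
# upright above
yt=R0.as_matrix()[:,1]; delta([.56,-.15,.27],Rt(-ez,yt*[1,1,0]))
E
```

```text
[ 0.74  0.63 -0.63  2.35  2.6   0.42 -0.74] 6.675 [ 0.51127839 -0.17992718  0.23349119] [ 0.03156013  0.95301587 -0.01090339  0.30107445] [ 0.05810494  0.04134229 -2.51783441] 25.29020880580106
tool z [ 0.57216856 -0.03889646 -0.81921316] lean 34.99389455356775
d [-0.986  0.551 -0.052] a [-1.600e-02  5.845e+00  5.000e-03]
```

Lifted cleanly, with −2.5 N of wrist load. Next I'll bring it upright.

Call:
{"op": "servo_tool", "data": {"deltas": [{"dx":-0.1,"dy":0.05,"dz":0,"ax":0,"ay":0.5,"az":0,"hand":15},{"dx":-0.25,"dy":0.15,"dz":0,"ax":0,"ay":1.4,"az":0,"hand":15},{"dx":-0.4,"dy":0.23,"dz":0,"ax":0,"ay":2.4,"az":0,"hand":15},{"dx":-0.6,"dy":0.33,"dz":0,"ax":0,"ay":3.4,"az":0,"hand":15},{"dx":-0.8,"dy":0.43,"dz":-0.05,"ax":-0.016,"ay":4.5,"az":0.005,"hand":15},{"dx":-0.9,"dy":0.5,"dz":-0.05,"ax":-0.016,"ay":5.4,"az":0.005,"hand":15},{"dx":-0.99,"dy":0.55,"dz":-0.05,"ax":-0.016,"ay":5.845,"az":0.005,"hand":15},{"dx":-0.99,"dy":0.55,"dz":-0.05,"ax":-0.016,"ay":5.845,"az":0.005,"hand":15},{"dx":-0.99,"dy":0.55,"dz":-0.05,"ax":-0.016,"ay":5.845,"az":0.005,"hand":15},{"dx":-0.99,"dy":0.55,"dz":-0.05,"ax":-0.016,"ay":5.845,"az":0.005,"hand":15}]}}

```text
clock: 7.92
tool_pos: [0.5617, -0.1512, 0.2673]
eef_rot: [0.035, 0.999, 0.001, -0.001]
contact_force: [1.0, 0.1, -2.7]
opening: 0.293
```

```bash
python3 - <<'E'
from h import *
s=r.get_state(); print(s['q'].round(2),s['clock'],s['tool_pos'],s['qd'].round(2),s['contact_force'])
f=np.load('grasp.npz'); R0=Ro.from_quat(f['q']);yt=R0.as_matrix()[:,1]
tz=Ro.from_quat(s['eef_rot']).as_matrix()[:,2];print('tool z',tz)
Rd=Rt(-ez,yt*[1,1,0]); delta([.56,-.15,.27],Rd); delta([.609,.119,.245],Rd)
E
```

```text
[ 0.62  0.72 -0.79  1.68  0.59  1.    1.13] 7.925 [ 0.56165193 -0.15116491  0.26732512] [-0.01 -0.05  0.02  0.12  0.04 -0.1  -0.06] [ 0.96027349  0.07196492 -2.65176282]
tool z [-0.0013553   0.00253724 -0.99999586]
d [ 0.029  0.018 -0.044] a [ 0.023 -0.015 -0.032]
d [-0.472  4.546  0.382] a [ 0.023 -0.015 -0.032]
```

Call:
{"op": "servo_tool", "data": {"deltas": [{"dx":-0.05,"dy":0.4,"dz":0,"ax":0,"ay":0,"az":0,"hand":15},{"dx":-0.12,"dy":1.1,"dz":0,"ax":0,"ay":0,"az":0,"hand":15},{"dx":-0.2,"dy":1.9,"dz":0.1,"ax":0,"ay":0,"az":0,"hand":15},{"dx":-0.28,"dy":2.7,"dz":0.15,"ax":0,"ay":0,"az":0,"hand":15},{"dx":-0.36,"dy":3.5,"dz":0.25,"ax":0,"ay":0,"az":0,"hand":15},{"dx":-0.43,"dy":4.15,"dz":0.3,"ax":0.02,"ay":-0.015,"az":-0.03,"hand":15},{"dx":-0.47,"dy":4.5,"dz":0.37,"ax":0.02,"ay":-0.015,"az":-0.03,"hand":15},{"dx":-0.47,"dy":4.55,"dz":0.38,"ax":0.02,"ay":-0.015,"az":-0.03,"hand":15},{"dx":-0.47,"dy":4.55,"dz":0.38,"ax":0.02,"ay":-0.015,"az":-0.03,"hand":15}]}}

```text
clock: 9.05
tool_pos: [0.6058, 0.119, 0.246]
eef_rot: [0.032, 0.999, -0.002, 0.0]
contact_force: [0.2, -0.0, -2.0]
opening: 0.295
```

```bash
python3 - <<'E'
from h import *
s=r.get_state(); print(s['q'].round(2),s['clock'],s['tool_pos'],s['qd'].round(2),s['contact_force'])
R=Ro.from_quat(s['eef_rot']);tz=R.as_matrix()[:,2];print('tool z',tz,'foot',s['tool_pos']+.1245*tz)
m=eyes.camera_model("wrist");p,d=eyes.snapshot("wrist")
hsv=cv2.cvtColor(p,cv2.COLOR_RGB2HSV);M=cv2.inRange(hsv,(25,120,120),(34,255,255));C=cloud(m,d)
N,L,S,c=cv2.connectedComponentsWithStats(M)
for i in range(1,N):
    if S[i,4]>40: print(c[i],S[i],np.median(C[(L==i)],0), onplane(m,c[i],.060))
q=p[:,:,::-1].copy(); a=proj(m,s['tool_pos']+.1245*tz)[0];print(a); cv2.circle(q,tuple(int(v) for v in a),3,(255,0,255),-1)
cv2.imwrite("pics/w5.png",q)
p,d=eyes.snapshot("scene"); cv2.imwrite("pics/s5.png",p[150:450,150:550,::-1].repeat(2,0).repeat(2,1))
E
```

```text
[ 0.12  0.78 -0.73  1.59  0.6   1.    0.71] 9.05 [0.60584013 0.11899713 0.24597399] [ 0.02 -0.    0.01 -0.02 -0.    0.01  0.01] [ 0.19396427 -0.01992173 -1.96415983]
tool z [ 5.91377915e-05 -3.56789703e-03 -9.99993633e-01] foot [0.60584749 0.11855292 0.12147478]
[330.28875969 224.78488372] [316 214  29  24 516] [0.60789792 0.12132298 0.06066716] [[0.60807252 0.12091655 0.06      ]]
[419.2689211  230.10628019] [405 217  29  27 621] [0.61831029 0.20393755 0.06054255] [[0.6185474  0.20414668 0.06      ]]
[327.36420359 242.94265355]
```

View pics/w5.png

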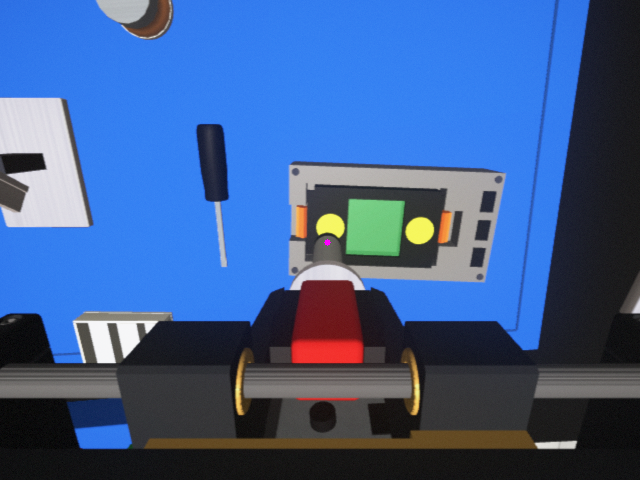

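View pics/s5.png

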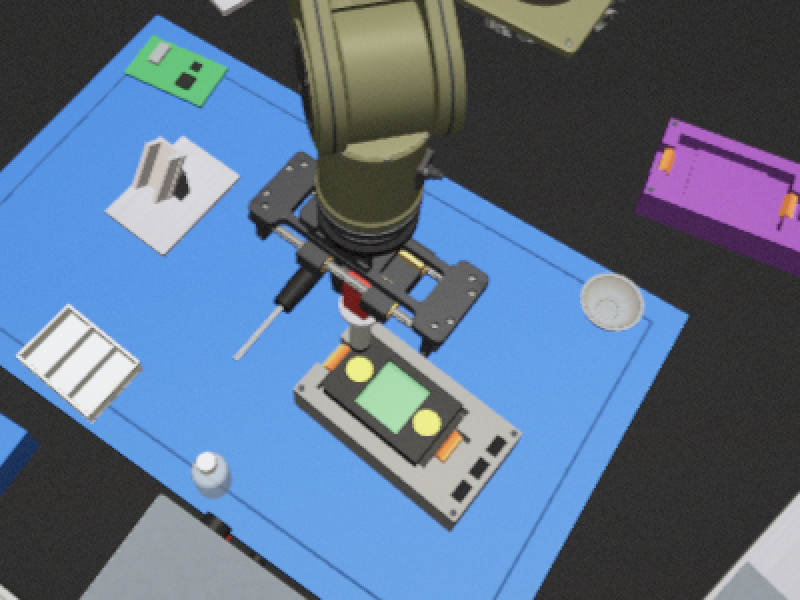

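The wrist view shows the foot (327,243) just short of the near spot (330,225), and the scene view agrees. I'll nudge it and descend to just above the pad.

Call:
{"op": "servo_tool", "data": {"deltas": [{"dx":-0.05,"dy":0.015,"dz":0.2,"ax":0,"ay":0,"az":0,"hand":15},{"dx":-0.05,"dy":0.015,"dz":0.5,"ax":0,"ay":0,"az":0,"hand":15},{"dx":-0.05,"dy":0.015,"dz":0.75,"ax":0,"ay":0,"az":0,"hand":15},{"dx":-0.05,"dy":0.015,"dz":0.87,"ax":0,"ay":0,"az":0,"hand":15},{"dx":-0.05,"dy":0.015,"dz":0.9,"ax":0,"ay":0,"az":0,"hand":15},{"dx":-0.05,"dy":0.015,"dz":0.9,"ax":0,"ay":0,"az":0,"hand":15}]}}

```text
clock: 9.9
tool_pos: [0.6098, 0.1214, 0.1928]
eef_rot: [0.032, 0.999, -0.0, 0.0]
contact_force: [0.0, 0.8, -1.2]
opening: 0.289
```

```bash
python3 - <<'E'
from h import *
s=r.get_state(); print(s['clock'],s['tool_pos'],s['contact_force'])
R=Ro.from_quat(s['eef_rot']);tz=R.as_matrix()[:,2];print('tool z',tz,'foot',s['tool_pos']+.1245*tz)
p,d=eyes.snapshot("scene"); a=p[280:420,270:430,::-1]; p,d=eyes.snapshot("wrist"); b=p[150:300,250:490,::-1]
cv2.imwrite("pics/s6.png",np.vstack([cv2.resize(a,(560,280),interpolation=3)[:280],cv2.resize(b,(560,300),interpolation=3)]))
E
```

```text
9.9 [0.60982842 0.12142666 0.19279513] [ 0.04526017  0.77767503 -1.22304408]
tool z [ 7.83451598e-04 -8.58451065e-04 -9.99999325e-01] foot [0.60992596 0.12131978 0.06829522]
```

View pics/s6.png

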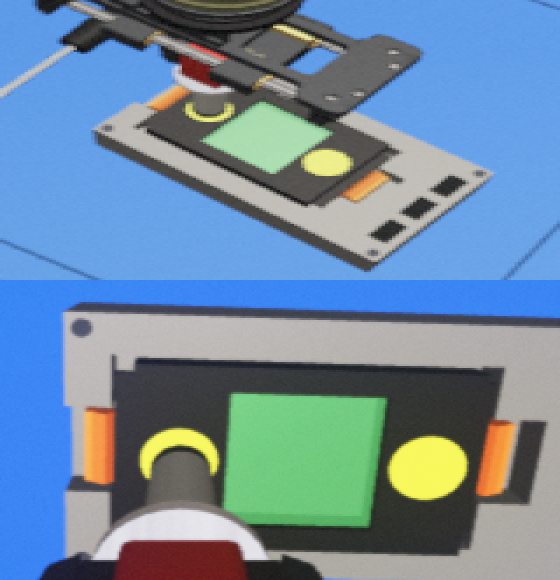

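The foot is centred in the yellow ring in both views. I'll press gradually.

Call:
{"op": "servo_tool", "data": {"deltas": [{"dx":0,"dy":-0.015,"dz":0.08,"ax":0,"ay":0,"az":0,"hand":15},{"dx":0,"dy":-0.015,"dz":0.14,"ax":0,"ay":0,"az":0,"hand":15},{"dx":0,"dy":-0.015,"dz":0.18,"ax":0,"ay":0,"az":0,"hand":15},{"dx":0,"dy":-0.015,"dz":0.22,"ax":0,"ay":0,"az":0,"hand":15}], "newtons": 55}}

```text
clock: 10.5
tool_pos: [0.6098, 0.1203, 0.1795]
eef_rot: [0.032, 0.999, -0.001, 0.0]
contact_force: [0.0, -0.3, -0.3]
opening: 0.289
```

```bash
cat > st.py <<'E'
from h import *
s=r.get_state(); R=Ro.from_quat(s['eef_rot']);tz=R.as_matrix()[:,2];print(s['clock'],'foot',(s['tool_pos']+.1245*tz).round(4),'tz',tz.round(4),'F',s['contact_force'].round(1))
E
python3 st.py
```

```text
10.5 foot [0.6099 0.1202 0.055 ] tz [ 9.0e-04 -1.1e-03 -1.0e+00] F [ 0.  -0.3 -0.3]
```

Call:
{"op": "servo_tool", "data": {"deltas": [{"dx":0,"dy":0,"dz":0.03,"ax":0,"ay":0,"az":0,"hand":15},{"dx":0,"dy":0,"dz":0.06,"ax":0,"ay":0,"az":0,"hand":15},{"dx":0,"dy":0,"dz":0.09,"ax":0,"ay":0,"az":0,"hand":15},{"dx":0,"dy":0,"dz":0.09,"ax":0,"ay":0,"az":0,"hand":15}]}}

```text
clock: 11.0
tool_pos: [0.6094, 0.1202, 0.1748]
eef_rot: [0.032, 0.999, -0.001, 0.0]
contact_force: [-1.4, 0.0, 7.0]
opening: 0.29
```

```bash
python3 st.py
```

```text
11.0 foot [0.6094 0.12   0.0503] tz [ 2.0e-04 -1.8e-03 -1.0e+00] F [-1.4  0.   7. ]
```

Call:
{"op": "servo_tool", "data": {"deltas": [{"dx":0,"dy":0,"dz":0.03,"ax":0,"ay":0,"az":0,"hand":15},{"dx":0,"dy":0,"dz":0.06,"ax":0,"ay":0,"az":0,"hand":15},{"dx":0,"dy":0,"dz":0.06,"ax":0,"ay":0,"az":0,"hand":15}]}}

```text
clock: 11.38
tool_pos: [0.6097, 0.1204, 0.1744]
eef_rot: [0.032, 0.999, -0.001, 0.001]
contact_force: [-5.8, -4.1, 27.0]
opening: 0.288
```

```bash
python3 st.py
```

```text
11.375 foot [0.61   0.1201 0.0499] tz [ 0.0024 -0.0027 -1.    ] F [-5.8 -4.1 27. ]
```

Force rose to about 29 N with the foot stopped at z≈0.050, so this end has bottomed out. I'll lift and check.

Call:
{"op": "servo_tool", "data": {"deltas": [{"dx":0,"dy":0,"dz":-0.15,"ax":0,"ay":0,"az":0,"hand":15},{"dx":0,"dy":0,"dz":-0.4,"ax":0,"ay":0,"az":0,"hand":15},{"dx":0,"dy":0,"dz":-0.7,"ax":0,"ay":0,"az":0,"hand":15},{"dx":0,"dy":0,"dz":-0.8,"ax":0,"ay":0,"az":0,"hand":15},{"dx":0,"dy":0,"dz":-0.8,"ax":0,"ay":0,"az":0,"hand":15}]}}

```text
clock: 12.0
tool_pos: [0.6098, 0.1204, 0.2189]
eef_rot: [0.032, 0.999, -0.0, 0.001]
contact_force: [-0.0, -0.3, -1.4]
opening: 0.289
```

```bash
python3 st.py; python3 - <<'E'
from h import *
s=r.get_state();R=Ro.from_quat(s['eef_rot'])
f=np.load('grasp.npz');yt=Ro.from_quat(f['q']).as_matrix()[:,1]; Rd=Rt(-ez,yt*[1,1,0]); delta([.6182,.2038,.09+.1245],Rd)
m=eyes.camera_model("wrist");p,d=eyes.snapshot("wrist")
hsv=cv2.cvtColor(p,cv2.COLOR_RGB2HSV);M=cv2.inRange(hsv,(25,120,120),(34,255,255));C=cloud(m,d)
N,L,S,c=cv2.connectedComponentsWithStats(M)
for i in range(1,N):
    if S[i,4]>40: print(c[i],S[i],np.median(C[(L==i)],0))
b=p[100:320,240:560,::-1]
p,d=eyes.snapshot("scene"); a=p[280:420,270:430,::-1]
cv2.imwrite("pics/s7.png",np.vstack([cv2.resize(a,(400,300),interpolation=3),cv2.resize(b,(400,275),interpolation=3)]))
E
```

```text
12.0 foot [0.6099 0.1202 0.0944] tz [ 1.1e-03 -9.0e-04 -1.0e+00] F [-0.  -0.3 -1.4]
d [-0.051  1.397  0.071] a [-0.008  0.011  0.029]
[324.99819495 224.70758123] [311 213  30  25 554] [0.60719644 0.11813069 0.04985141]
[421.20572207 232.80517711] [406 218  32  30 734] [0.61815964 0.20152749 0.05673895]
```

View pics/s7.png

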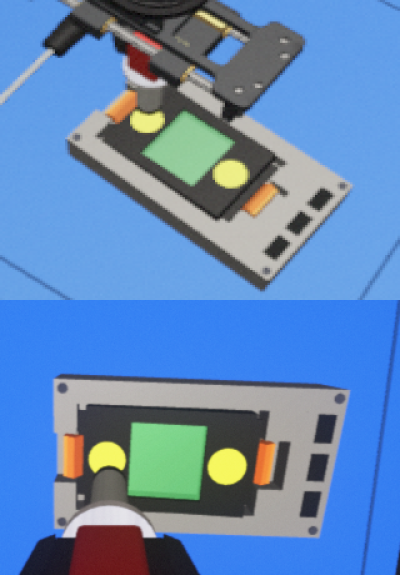

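pad_b now reads z=0.050 (home) and pad_a is still up at 0.057. Moving over pad_a.

Call:
{"op": "servo_tool", "data": {"deltas": [{"dx":-0.01,"dy":0.25,"dz":0,"ax":0,"ay":0,"az":0,"hand":15},{"dx":-0.03,"dy":0.7,"dz":0,"ax":0,"ay":0,"az":0,"hand":15},{"dx":-0.05,"dy":1.15,"dz":0,"ax":0,"ay":0,"az":0,"hand":15},{"dx":-0.05,"dy":1.37,"dz":0.05,"ax":0,"ay":0,"az":0,"hand":15},{"dx":-0.05,"dy":1.37,"dz":0.15,"ax":0,"ay":0,"az":0,"hand":15},{"dx":-0.05,"dy":1.37,"dz":0.3,"ax":0,"ay":0,"az":0,"hand":15},{"dx":-0.05,"dy":1.37,"dz":0.42,"ax":0,"ay":0,"az":0,"hand":15},{"dx":-0.05,"dy":1.37,"dz":0.44,"ax":0,"ay":0,"az":0,"hand":15},{"dx":-0.05,"dy":1.37,"dz":0.44,"ax":0,"ay":0,"az":0,"hand":15}]}}

```text
clock: 13.22
tool_pos: [0.6179, 0.2017, 0.1919]
eef_rot: [0.032, 0.999, -0.001, 0.0]
contact_force: [1.1, -0.0, -2.5]
opening: 0.293
```

```bash
python3 st.py; python3 - <<'E'
from h import *
p,d=eyes.snapshot("wrist");b=p[100:320,200:520,::-1]
p,d=eyes.snapshot("scene"); a=p[280:420,270:430,::-1]
cv2.imwrite("pics/s8.png",np.vstack([cv2.resize(a,(400,300),interpolation=3),cv2.resize(b,(400,275),interpolation=3)]))
E
```

```text
13.225 foot [0.6179 0.2016 0.0674] tz [ 2.0e-04 -1.2e-03 -1.0e+00] F [ 1.1 -0.  -2.5]
```

View pics/s8.png

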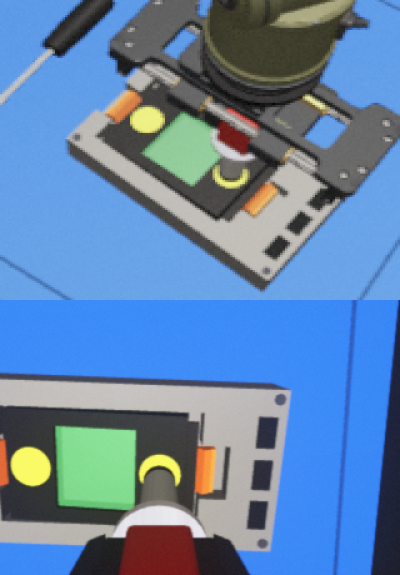

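Centred on pad_a in both views. Pressing.

Call:
{"op": "servo_tool", "data": {"deltas": [{"dx":0,"dy":0.01,"dz":0.08,"ax":0,"ay":0,"az":0,"hand":15},{"dx":0,"dy":0.01,"dz":0.14,"ax":0,"ay":0,"az":0,"hand":15},{"dx":0,"dy":0.01,"dz":0.18,"ax":0,"ay":0,"az":0,"hand":15},{"dx":0,"dy":0.01,"dz":0.22,"ax":0,"ay":0,"az":0,"hand":15},{"dx":0,"dy":0.01,"dz":0.26,"ax":0,"ay":0,"az":0,"hand":15},{"dx":0,"dy":0.01,"dz":0.3,"ax":0,"ay":0,"az":0,"hand":15},{"dx":0,"dy":0.01,"dz":0.3,"ax":0,"ay":0,"az":0,"hand":15}]}}

```text
clock: 14.2
tool_pos: [0.6179, 0.203, 0.1746]
eef_rot: [0.032, 0.999, -0.0, 0.0]
contact_force: [-0.5, -0.3, 5.1]
opening: 0.292
```

```bash
python3 st.py
```

```text
14.2 foot [0.618  0.2029 0.0501] tz [ 8.e-04 -9.e-04 -1.e+00] F [-0.5 -0.3  5.1]
```

Call:
{"op": "servo_tool", "data": {"deltas": [{"dx":0,"dy":0,"dz":0.03,"ax":0,"ay":0,"az":0,"hand":15},{"dx":0,"dy":0,"dz":0.06,"ax":0,"ay":0,"az":0,"hand":15},{"dx":0,"dy":0,"dz":0.07,"ax":0,"ay":0,"az":0,"hand":15}]}}

```text
clock: 14.58
tool_pos: [0.6182, 0.2033, 0.1744]
eef_rot: [0.032, 0.999, -0.001, 0.002]
contact_force: [-7.0, -4.1, 30.8]
opening: 0.289
```

```bash
python3 st.py
```

```text
14.575 foot [0.6186 0.2031 0.0499] tz [ 0.0031 -0.0014 -1.    ] F [-7.  -4.1 30.8]
```

Bottomed out at the same height with about 31 N. I'll lift and check both ends.

Call:
{"op": "servo_tool", "data": {"deltas": [{"dx":0,"dy":0,"dz":-0.15,"ax":0,"ay":0,"az":0,"hand":15},{"dx":0,"dy":0,"dz":-0.4,"ax":0,"ay":0,"az":0,"hand":15},{"dx":0,"dy":0,"dz":-0.8,"ax":0,"ay":0,"az":0,"hand":15},{"dx":0,"dy":0,"dz":-1.2,"ax":0,"ay":0,"az":0,"hand":15},{"dx":0,"dy":0,"dz":-1.5,"ax":0,"ay":0,"az":0,"hand":15},{"dx":0,"dy":0,"dz":-1.6,"ax":0,"ay":0,"az":0,"hand":15},{"dx":0,"dy":0,"dz":-1.6,"ax":0,"ay":0,"az":0,"hand":15}]}}

```text
clock: 15.45
tool_pos: [0.6177, 0.2026, 0.2655]
eef_rot: [0.032, 0.999, -0.001, 0.0]
contact_force: [-0.6, -0.3, -2.4]
opening: 0.289
```

```bash
python3 st.py; python3 - <<'E'
from h import *
m=eyes.camera_model("wrist");p,d=eyes.snapshot("wrist")
hsv=cv2.cvtColor(p,cv2.COLOR_RGB2HSV);M=cv2.inRange(hsv,(25,120,120),(34,255,255));C=cloud(m,d)
N,L,S,c=cv2.connectedComponentsWithStats(M)
for i in range(1,N):
    if S[i,4]>40: print(c[i],S[i,4],np.median(C[(L==i)],0))
b=p[100:400,140:540,::-1]
p,d=eyes.snapshot("scene"); a=p[280:420,270:430,::-1]
cv2.imwrite("pics/s9.png",np.vstack([cv2.resize(a,(400,300),interpolation=3),b[:,:]]))
f=np.load('grasp.npz');yt=Ro.from_quat(f['q']).as_matrix()[:,1]; Rd=Rt(-ez,yt*[1,1,0]); delta([.56,-.15,.27],Rd)
E
```

```text
15.45 foot [0.6177 0.2024 0.141 ] tz [ 1.0e-04 -1.5e-03 -1.0e+00] F [-0.6 -0.3 -2.4]
[245.51893939 212.86742424] 528 [0.60971174 0.11957606 0.05019551]
[327.96666667 216.08148148] 540 [0.61836456 0.20297257 0.05080518]
d [ 0.582 -5.922 -0.075] a [-0.021 -0.011  0.03 ]
```

View pics/s9.png

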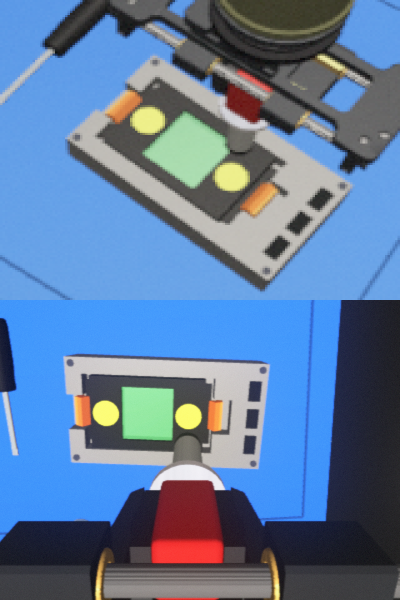

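```bash
python3 - <<'E'
from h import *
m=eyes.camera_model("wrist");p,d=eyes.snapshot("wrist");C=cloud(m,d)
o=np.array([.6140,.1613]);yw=np.deg2rad(-5.8);X=np.array([np.cos(yw),np.sin(yw)]);Y=np.array([-np.sin(yw),np.cos(yw)])
P=C[d>0]; lx=(P[:,:2]-o)@X*1000; ly=(P[:,:2]-o)@Y*1000
def z(n,x0,x1,y0,y1):
    k=(lx>x0)&(lx<x1)&(ly>y0)&(ly<y1)&(P[:,2]>.03)&(P[:,2]<.075); print(n,k.sum(),(P[k,2].mean()*1000).round(2),(P[k,2].std()*1000/np.sqrt(k.sum())).round(2))
z('rim +x side, a end',44,52,25,58); z('rim +x, b end',44,52,-58,-25)
z('frame a far',16,34,30,55); z('frame b far',16,34,-55,-30)
z('rim beyond b',-50,50,-80,-74);z('rim beyond a x+',20,50,75,100)
z('glass',-20,20,-18,18);z('pad a',-8,8,35,50);z('pad b',-8,8,-50,-35);z('catch a',-8,8,63,70);z('catch b',-8,8,-70,-63)
E
```

```text
rim +x side, a end 14 50.08 0.15
rim +x, b end 219 49.9 0.05
frame a far 60 50.29 0.09
frame b far 395 49.85 0.04
rim beyond b 408 48.65 0.22
rim beyond a x+ 636 49.74 0.03
glass 1328 46.15 0.02
pad a 231 50.82 0.05
pad b 229 50.22 0.05
catch a 114 44.56 0.3
catch b 115 47.08 0.16
```

Both ends are flush with the rim within 0.6 mm. I'll head back towards the rest and look again with the view clear.

Call:
{"op": "servo_tool", "data": {"deltas": [{"dx":0.03,"dy":-0.3,"dz":0,"ax":0,"ay":0,"az":0,"hand":15},{"dx":0.1,"dy":-0.9,"dz":0,"ax":0,"ay":0,"az":0,"hand":15},{"dx":0.16,"dy":-1.7,"dz":0,"ax":0,"ay":0,"az":0,"hand":15},{"dx":0.24,"dy":-2.5,"dz":0,"ax":0,"ay":0,"az":0,"hand":15},{"dx":0.32,"dy":-3.3,"dz":0,"ax":0,"ay":0,"az":0,"hand":15},{"dx":0.4,"dy":-4.1,"dz":0,"ax":0,"ay":0,"az":0,"hand":15},{"dx":0.48,"dy":-4.9,"dz":0,"ax":0,"ay":0,"az":0,"hand":15},{"dx":0.55,"dy":-5.6,"dz":-0.07,"ax":-0.02,"ay":-0.01,"az":0.03,"hand":15},{"dx":0.58,"dy":-5.9,"dz":-0.07,"ax":-0.02,"ay":-0.01,"az":0.03,"hand":15},{"dx":0.58,"dy":-5.92,"dz":-0.07,"ax":-0.02,"ay":-0.01,"az":0.03,"hand":15}]}}

```text
clock: 16.85
tool_pos: [0.5598, -0.1509, 0.2699]
eef_rot: [0.035, 0.999, 0.0, 0.0]
contact_force: [0.2, -0.4, -2.9]
opening: 0.294
```

```bash
python3 st.py; python3 - <<'E'
from h import *
o=np.array([.6140,.1613]);yw=np.deg2rad(-5.8);X=np.array([np.cos(yw),np.sin(yw)]);Y=np.array([-np.sin(yw),np.cos(yw)])
T=[]
for n,b in (("scene",(280,290,430,420)),("top",(180,140,310,230))):
    m=eyes.camera_model(n);p,d=eyes.snapshot(n);C=cloud(m,d)
    P=C[d>0]; lx=(P[:,:2]-o)@X*1000; ly=(P[:,:2]-o)@Y*1000
    def z(nm,x0,x1,y0,y1):
        k=(lx>x0)&(lx<x1)&(ly>y0)&(ly<y1)&(P[:,2]>.03)&(P[:,2]<.075); print(n,nm,k.sum(),(P[k,2].mean()*1000).round(2))
    z('rim +x a',44,52,25,58);z('rim -x a',-52,-44,25,58);z('rim +x b',44,52,-58,-25);z('rim -x b',-52,-44,-58,-25)
    z('frame a',-30,30,33,52);z('frame b',-30,30,-52,-33)
    T.append(cv2.resize(p[b[1]:b[3],b[0]:b[2]],(520,300),interpolation=cv2.INTER_CUBIC))
cv2.imwrite("pics/s10.png",np.vstack(T)[:,:,::-1])
f=np.load('grasp.npz');Rg=Ro.from_quat(f['q']); delta(f['p']+[0,0,.10],Rg); print(r.get_state()['q'].round(2))
E
```

```text
16.85 foot [ 0.5599 -0.1508  0.1454] tz [ 7.e-04  7.e-04 -1.e+00] F [ 0.2 -0.4 -2.9]
scene rim +x a 71 49.79
scene rim -x a 70 49.88
scene rim +x b 69 50.12
scene rim -x b 58 50.19
scene frame a 296 50.68
scene frame b 273 50.16
top rim +x a 48 50.14
top rim -x a 49 50.69
top rim +x b 46 50.67
top rim -x b 49 50.64
top frame a 218 51.29
top frame b 222 50.72
d [ 0.789 -0.59   0.626] a [ 0.036 -5.817  0.009]
[ 0.62  0.72 -0.79  1.68  0.59  0.99  1.13]
```

View pics/s10.png

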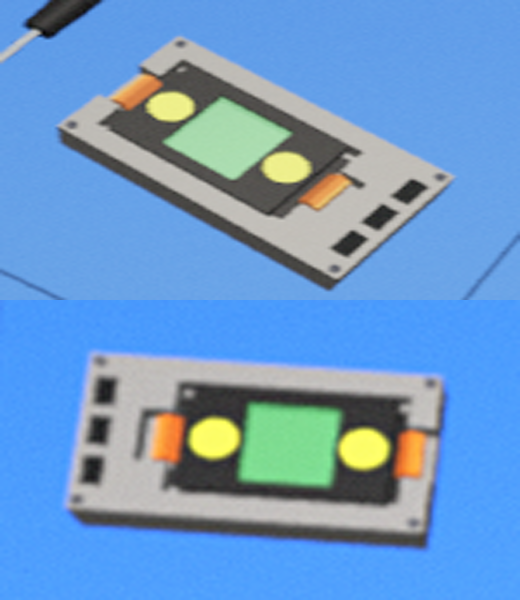

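```bash
python3 - <<'E'
from h import *
o=np.array([.6140,.1613]);yw=np.deg2rad(-5.8);X=np.array([np.cos(yw),np.sin(yw)]);Y=np.array([-np.sin(yw),np.cos(yw)])
def an(n,p,d,tag):
    m=eyes.camera_model(n);C=cloud(m,d);hsv=cv2.cvtColor(p,cv2.COLOR_RGB2HSV)
    M=cv2.inRange(hsv,(6,130,90),(22,255,255));N,L,S,c=cv2.connectedComponentsWithStats(M)
    for i in range(1,N):
        if S[i,4]>30:
            P=C[L==i]; l=np.c_[(P[:,:2]-o)@X,(P[:,:2]-o)@Y,P[:,2]]*1000
            if abs(l[:,1].mean())<90 and abs(l[:,0].mean())<40: print(tag,n,c[i].round(1),S[i,4],'mean',l.mean(0).round(1),'y pct',np.percentile(l[:,1],[5,95]).round(1),'z pct',np.percentile(l[:,2],[5,50,95]).round(1))
for n in ("scene","top"):
    f=np.load(f"pics/{n}0.npz");an(n,f['p'],f['d'],'before'); p,d=eyes.snapshot(n);an(n,p,d,'now')
E
```

```text
before scene [318.6 328.5] 63 mean [  0.4 -68.9  47.1] y pct [-73.1 -64.8] z pct [43.8 47.3 49.7]
before scene [373.8 372.6] 90 mean [ 0.6 70.7 46.8] y pct [65.9 75.3] z pct [41.9 46.8 50.7]
now scene [319.5 329.5] 102 mean [  0.6 -66.7  45.5] y pct [-72.8 -61.8] z pct [38.5 46.1 50.6]
now scene [373.2 372.3] 109 mean [ 0.7 69.4 45.9] y pct [62.9 75.1] z pct [40.6 46.  51.1]
before top [221.  180.4] 67 mean [-0.5 69.  47.5] y pct [63.9 73.8] z pct [42.6 47.8 52.2]
before top [282.5 185.7] 74 mean [ -0.3 -69.7  46.1] y pct [-74.5 -64.5] z pct [38.5 46.5 52.7]
now top [221.9 180.7] 95 mean [-4.5 64.8 58.4] y pct [61.5 73.9] z pct [36.2 44.4 51.7]
now top [281.8 185.8] 94 mean [ -0.3 -67.9  45.1] y pct [-74.5 -60.3] z pct [36.6 46.2 51.8]
```

The catches look engaged at both ends, but the a end reads about 0.6 mm above the rim in all three cameras. There is plenty of time, so I'll press pad_a again, a bit firmer and slightly outward.

```bash
python3 - <<'E'
from h import *
f=np.load('grasp.npz');yt=Ro.from_quat(f['q']).as_matrix()[:,1]; Rd=Rt(-ez,yt*[1,1,0]); delta([.6185,.2055,.22],Rd)
E
```

```text
d [-0.585  5.924  0.855] a [0.023 0.017 0.033]
```

Call:
{"op": "servo_tool", "data": {"deltas": [{"dx":-0.03,"dy":0.3,"dz":0,"ax":0,"ay":0,"az":0,"hand":15},{"dx":-0.1,"dy":0.9,"dz":0,"ax":0,"ay":0,"az":0,"hand":15},{"dx":-0.16,"dy":1.7,"dz":0,"ax":0,"ay":0,"az":0,"hand":15},{"dx":-0.24,"dy":2.5,"dz":0,"ax":0,"ay":0,"az":0,"hand":15},{"dx":-0.32,"dy":3.3,"dz":0,"ax":0,"ay":0,"az":0,"hand":15},{"dx":-0.4,"dy":4.1,"dz":0.1,"ax":0,"ay":0,"az":0,"hand":15},{"dx":-0.48,"dy":4.9,"dz":0.3,"ax":0,"ay":0,"az":0,"hand":15},{"dx":-0.55,"dy":5.6,"dz":0.6,"ax":0.02,"ay":0.02,"az":0.03,"hand":15},{"dx":-0.58,"dy":5.9,"dz":0.8,"ax":0.02,"ay":0.02,"az":0.03,"hand":15},{"dx":-0.58,"dy":5.92,"dz":0.85,"ax":0.02,"ay":0.02,"az":0.03,"hand":15}]}}

```text
clock: 18.3
tool_pos: [0.6179, 0.2044, 0.2188]
eef_rot: [0.033, 0.999, -0.001, -0.001]
contact_force: [0.1, 0.0, -1.2]
opening: 0.293
```

Call:
{"op": "servo_tool", "data": {"deltas": [{"dx":0,"dy":0,"dz":0.2,"ax":0,"ay":0,"az":0,"hand":15},{"dx":0,"dy":0,"dz":0.45,"ax":0,"ay":0,"az":0,"hand":15},{"dx":0,"dy":0,"dz":0.58,"ax":0,"ay":0,"az":0,"hand":15},{"dx":0,"dy":0,"dz":0.62,"ax":0,"ay":0,"az":0,"hand":15},{"dx":0,"dy":0,"dz":0.62,"ax":0,"ay":0,"az":0,"hand":15}]}}

```text
clock: 18.92
tool_pos: [0.619, 0.2025, 0.1825]
eef_rot: [0.035, 0.999, -0.0, -0.0]
contact_force: [-1.1, -0.8, -1.1]
opening: 0.292
```

```bash
python3 st.py
```

```text
18.925 foot [0.619  0.2024 0.058 ] tz [-7.e-04 -9.e-04 -1.e+00] F [-1.1 -0.8 -1.1]
```

Call:
{"op": "servo_tool", "data": {"deltas": [{"dx":0,"dy":0.03,"dz":0.06,"ax":0,"ay":0,"az":0,"hand":15},{"dx":0,"dy":0.03,"dz":0.1,"ax":0,"ay":0,"az":0,"hand":15},{"dx":0,"dy":0.03,"dz":0.13,"ax":0,"ay":0,"az":0,"hand":15},{"dx":0,"dy":0.03,"dz":0.17,"ax":0,"ay":0,"az":0,"hand":15},{"dx":0,"dy":0.03,"dz":0.19,"ax":0,"ay":0,"az":0,"hand":15},{"dx":0,"dy":0.03,"dz":0.19,"ax":0,"ay":0,"az":0,"hand":15}]}}

```text
clock: 19.68
tool_pos: [0.6192, 0.2048, 0.1745]
eef_rot: [0.035, 0.999, -0.001, 0.001]
contact_force: [-4.5, -2.7, 17.2]
opening: 0.291
```

```bash
python3 st.py
```

```text
19.675 foot [0.6194 0.2047 0.05  ] tz [ 0.0012 -0.0013 -1.    ] F [-4.5 -2.7 17.2]
```

Call:
{"op": "servo_tool", "data": {"deltas": [{"dx":0,"dy":0,"dz":0.04,"ax":0,"ay":0,"az":0,"hand":15},{"dx":0,"dy":0,"dz":0.07,"ax":0,"ay":0,"az":0,"hand":15},{"dx":0,"dy":0,"dz":0.07,"ax":0,"ay":0,"az":0,"hand":15}]}}

```text
clock: 20.05
tool_pos: [0.6202, 0.2051, 0.1742]
eef_rot: [0.035, 0.999, -0.001, 0.002]
contact_force: [-8.3, -6.9, 39.0]
opening: 0.285
```

```bash
python3 st.py
```

```text
20.05 foot [0.6208 0.205  0.0497] tz [ 0.0048 -0.0014 -1.    ] F [-8.3 -6.9 39. ]
```

It is firmly bottomed at 39 N. Lift and return.

Call:
{"op": "servo_tool", "data": {"deltas": [{"dx":0,"dy":0,"dz":-0.15,"ax":0,"ay":0,"az":0,"hand":15},{"dx":0,"dy":0,"dz":-0.4,"ax":0,"ay":0,"az":0,"hand":15},{"dx":0,"dy":0,"dz":-0.8,"ax":0,"ay":0,"az":0,"hand":15},{"dx":0,"dy":0,"dz":-1.2,"ax":0,"ay":0,"az":0,"hand":15},{"dx":0,"dy":0,"dz":-1.5,"ax":0,"ay":0,"az":0,"hand":15},{"dx":0,"dy":0,"dz":-1.6,"ax":0,"ay":0,"az":0,"hand":15}]}}

```text
clock: 20.8
tool_pos: [0.6195, 0.2048, 0.2638]
eef_rot: [0.035, 0.999, -0.0, 0.0]
contact_force: [-0.1, -0.1, -1.6]
opening: 0.293
```

```bash
python3 st.py; python3 - <<'E'
from h import *
f=np.load('grasp.npz');yt=Ro.from_quat(f['q']).as_matrix()[:,1]; Rd=Rt(-ez,yt*[1,1,0]); delta([.56,-.15,.27],Rd)
E
```

```text
20.8 foot [0.6195 0.2048 0.1393] tz [ 4.e-04 -3.e-04 -1.e+00] F [-0.1 -0.1 -1.6]
d [ 0.575 -5.968 -0.101] a [-0.003  0.004 -0.032]
```

Call:
{"op": "servo_tool", "data": {"deltas": [{"dx":0.03,"dy":-0.3,"dz":0,"ax":0,"ay":0,"az":0,"hand":15},{"dx":0.1,"dy":-0.9,"dz":0,"ax":0,"ay":0,"az":0,"hand":15},{"dx":0.16,"dy":-1.7,"dz":0,"ax":0,"ay":0,"az":0,"hand":15},{"dx":0.24,"dy":-2.5,"dz":0,"ax":0,"ay":0,"az":0,"hand":15},{"dx":0.32,"dy":-3.3,"dz":0,"ax":0,"ay":0,"az":0,"hand":15},{"dx":0.4,"dy":-4.1,"dz":0,"ax":0,"ay":0,"az":0,"hand":15},{"dx":0.48,"dy":-4.9,"dz":-0.05,"ax":0,"ay":0,"az":0,"hand":15},{"dx":0.55,"dy":-5.6,"dz":-0.1,"ax":0,"ay":0,"az":-0.03,"hand":15},{"dx":0.57,"dy":-5.93,"dz":-0.1,"ax":0,"ay":0,"az":-0.03,"hand":15},{"dx":0.57,"dy":-5.97,"dz":-0.1,"ax":0,"ay":0,"az":-0.03,"hand":15}]}}

```text
clock: 22.05
tool_pos: [0.5592, -0.1517, 0.2685]
eef_rot: [0.035, 0.999, -0.001, -0.001]
contact_force: [0.1, 0.9, -1.4]
opening: 0.288
```

```bash
python3 st.py; python3 - <<'E'
from h import *
o=np.array([.6140,.1613]);yw=np.deg2rad(-5.8);X=np.array([np.cos(yw),np.sin(yw)]);Y=np.array([-np.sin(yw),np.cos(yw)])
def an(n,p,d,tag):
    m=eyes.camera_model(n);C=cloud(m,d)
    P=C[d>0]; lx=(P[:,:2]-o)@X*1000; ly=(P[:,:2]-o)@Y*1000; out=[]
    for x0,x1,y0,y1 in ((44,52,25,58),(-52,-44,25,58),(44,52,-58,-25),(-52,-44,-58,-25),(-30,30,33,52),(-30,30,-52,-33)):
        k=(lx>x0)&(lx<x1)&(ly>y0)&(ly<y1)&(P[:,2]>.03)&(P[:,2]<.075); out.append((P[k,2].mean()*1000).round(2))
    print(tag,n,'rim a',out[:2],'rim b',out[2:4],'frame a,b',out[4:])
for n in ("scene","top"):
    f=np.load(f"pics/{n}0.npz");an(n,f['p'],f['d'],'before'); p,d=eyes.snapshot(n);an(n,p,d,'now')
f=np.load('grasp.npz');Rg=Ro.from_quat(f['q']); delta(f['p']+[0,0,.10],Rg); print(r.get_state()['q'].round(2))
E
```

```text
22.05 foot [ 0.559  -0.1519  0.144 ] tz [-0.0022 -0.001  -1.    ] F [ 0.1  0.9 -1.4]
before scene rim a [np.float64(50.0), np.float64(50.08)] rim b [np.float64(50.37), np.float64(50.18)] frame a,b [np.float64(60.8), np.float64(60.51)]
now scene rim a [np.float64(49.96), np.float64(49.92)] rim b [np.float64(50.11), np.float64(50.05)] frame a,b [np.float64(50.69), np.float64(50.21)]
before top rim a [np.float64(50.43), np.float64(50.05)] rim b [np.float64(50.71), np.float64(50.43)] frame a,b [np.float64(60.98), np.float64(61.36)]
now top rim a [np.float64(50.81), np.float64(50.29)] rim b [np.float64(50.3), np.float64(50.77)] frame a,b [np.float64(50.98), np.float64(50.19)]
d [ 0.78  -0.57   0.608] a [ 0.017 -5.841  0.012]
[ 0.62  0.72 -0.79  1.68  0.59  0.99  1.13]
```

The result is unchanged, and pressing harder didn't move it, so the residual 0.6 mm is latch play and both ends are latched. Now I'll lean the pusher back over the rest.

Call:
{"op": "servo_tool", "data": {"deltas": [{"dx":0.05,"dy":-0.05,"dz":0,"ax":0,"ay":-0.5,"az":0,"hand":15},{"dx":0.15,"dy":-0.12,"dz":0.1,"ax":0,"ay":-1.3,"az":0,"hand":15},{"dx":0.3,"dy":-0.22,"dz":0.2,"ax":0,"ay":-2.3,"az":0,"hand":15},{"dx":0.45,"dy":-0.33,"dz":0.3,"ax":0,"ay":-3.3,"az":0,"hand":15},{"dx":0.6,"dy":-0.43,"dz":0.4,"ax":0.01,"ay":-4.3,"az":0.01,"hand":15},{"dx":0.7,"dy":-0.5,"dz":0.5,"ax":0.017,"ay":-5.2,"az":0.01,"hand":15},{"dx":0.78,"dy":-0.57,"dz":0.6,"ax":0.017,"ay":-5.84,"az":0.01,"hand":15},{"dx":0.78,"dy":-0.57,"dz":0.6,"ax":0.017,"ay":-5.84,"az":0.01,"hand":15},{"dx":0.78,"dy":-0.57,"dz":0.6,"ax":0.017,"ay":-5.84,"az":0.01,"hand":15},{"dx":0.78,"dy":-0.57,"dz":0.6,"ax":0.017,"ay":-5.84,"az":0.01,"hand":15}]}}

```text
clock: 23.4
tool_pos: [0.51, -0.1794, 0.2325]
eef_rot: [0.031, 0.954, -0.009, 0.299]
contact_force: [0.0, -0.5, -1.8]
opening: 0.285
```

```bash
python3 st.py; python3 - <<'E'
from h import *
f=np.load('grasp.npz');Rg=Ro.from_quat(f['q']); delta(f['p']+[0,0,.10],Rg); s=r.get_state();print(s['q'].round(2),s['qd'].round(2))
a=cv2.imread('pics/w4.png'); p,d=eyes.snapshot("wrist"); b=p[200:420,200:460,::-1].repeat(2,0).repeat(2,1)
cv2.imwrite("pics/w11.png",cv2.resize(np.hstack([a,b]),(800,340)))
f=np.load
p,d=eyes.snapshot("scene"); cv2.imwrite("pics/s11.png",cv2.resize(p[180:300,170:330,::-1],(640,480),interpolation=3))
E
```

```text
23.4 foot [ 0.581  -0.1839  0.1303] tz [ 0.5701 -0.0362 -0.8208] F [ 0.  -0.5 -1.8]
d [-0.017 -0.008  0.009] a [ 0.024 -0.026  0.004]
[ 0.92  0.72 -0.95  2.34  2.22  0.55 -0.34] [-0.04 -0.03  0.07 -0.05 -0.07 -0.03  0.06]
```

View pics/w11.png

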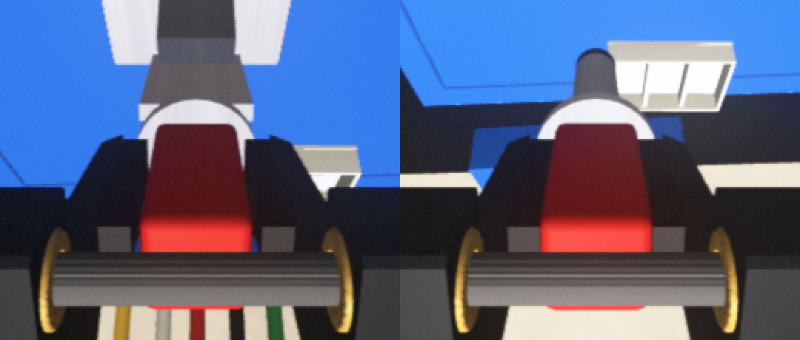

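View pics/s11.png

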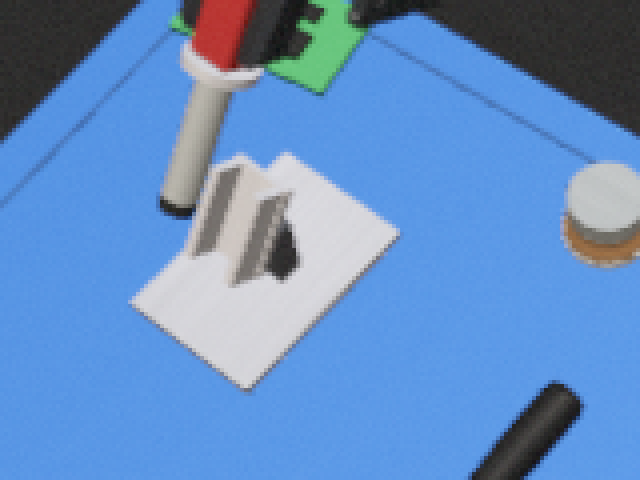

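No slip visible: the handle, collar and fingers match the grasp picture. I'll lower partway with the small corrections.

Call:
{"op": "servo_tool", "data": {"deltas": [{"dx":0.02,"dy":-0.01,"dz":0.06,"ax":0.024,"ay":-0.026,"az":0,"hand":15},{"dx":0.15,"dy":-0.01,"dz":0.25,"ax":0.024,"ay":-0.026,"az":0,"hand":15},{"dx":0.31,"dy":-0.01,"dz":0.48,"ax":0.024,"ay":-0.026,"az":0,"hand":15},{"dx":0.46,"dy":-0.01,"dz":0.69,"ax":0.024,"ay":-0.026,"az":0,"hand":15},{"dx":0.556,"dy":-0.01,"dz":0.828,"ax":0.024,"ay":-0.026,"az":0,"hand":15},{"dx":0.556,"dy":-0.01,"dz":0.828,"ax":0.024,"ay":-0.026,"az":0,"hand":15},{"dx":0.556,"dy":-0.01,"dz":0.828,"ax":0.024,"ay":-0.026,"az":0,"hand":15}]}}

```text
clock: 24.38
tool_pos: [0.5125, -0.1822, 0.174]
eef_rot: [0.032, 0.953, -0.013, 0.302]
contact_force: [0.5, 0.5, -2.0]
opening: 0.289
```

```bash
python3 st.py; python3 - <<'E'
from h import *
f=np.load('grasp.npz');Rg=Ro.from_quat(f['q']); delta(f['p'],Rg)
m=eyes.camera_model("wrist");p,d=eyes.snapshot("wrist"); cv2.imwrite("pics/w12.png",cv2.resize(p[130:400,180:480,::-1],(600,540)))
E
```

```text
24.375 foot [ 0.584  -0.1877  0.0723] tz [ 0.5746 -0.0442 -0.8173] F [ 0.5  0.5 -2. ]
d [0.418 0.04  0.549] a [-0.049  0.032  0.002]
```

View pics/w12.png

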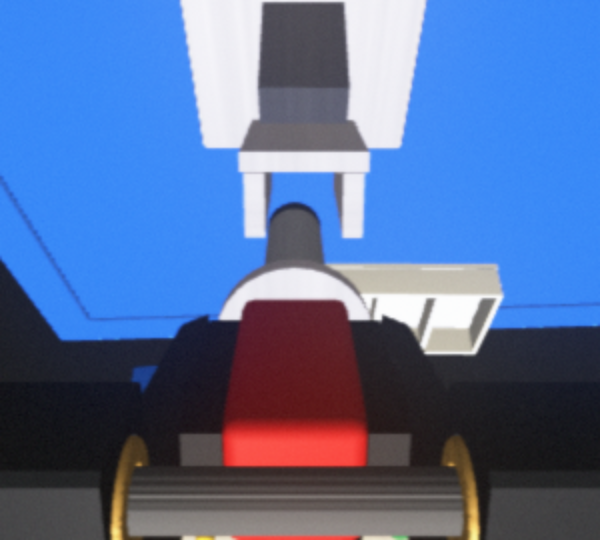

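The pusher sits left (px 295) of the channel centre (px 304), which agrees with the 2.3 mm pose error. Correct first, then recheck.

Call:
{"op": "servo_tool", "data": {"deltas": [{"dx":0.01,"dy":0.04,"dz":0.0,"ax":-0.049,"ay":0.032,"az":0,"hand":15},{"dx":0.03,"dy":0.04,"dz":0.0,"ax":-0.049,"ay":0.032,"az":0,"hand":15},{"dx":0.035,"dy":0.04,"dz":0.0,"ax":-0.049,"ay":0.032,"az":0,"hand":15}]}}

```text
clock: 24.8
tool_pos: [0.5104, -0.1799, 0.1724]
eef_rot: [0.032, 0.953, -0.01, 0.3]
contact_force: [-0.2, -1.0, -0.9]
opening: 0.29
```

```bash
python3 st.py; python3 - <<'E'
from h import *
f=np.load('grasp.npz');Rg=Ro.from_quat(f['q']); delta(f['p'],Rg)
p,d=eyes.snapshot("wrist"); cv2.imwrite("pics/w13.png",cv2.resize(p[130:400,180:480,::-1],(600,540)))
E
```

```text
24.8 foot [ 0.5816 -0.1847  0.0703] tz [ 0.5717 -0.0387 -0.8195] F [-0.2 -1.  -0.9]
d [0.37  0.    0.549] a [ 0.002 -0.006 -0.002]
```

View pics/w13.png

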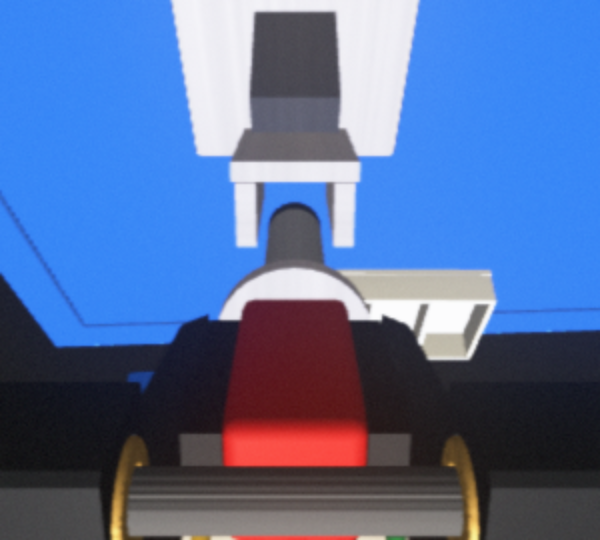

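Now aligned (foot 295, channel 295). Descending.

Call:
{"op": "servo_tool", "data": {"deltas": [{"dx":0.05,"dy":0,"dz":0.08,"ax":0,"ay":0,"az":0,"hand":15},{"dx":0.12,"dy":0,"dz":0.18,"ax":0,"ay":0,"az":0,"hand":15},{"dx":0.2,"dy":0,"dz":0.29,"ax":0,"ay":0,"az":0,"hand":15},{"dx":0.25,"dy":0,"dz":0.37,"ax":0,"ay":0,"az":0,"hand":15},{"dx":0.25,"dy":0,"dz":0.37,"ax":0,"ay":0,"az":0,"hand":15}]}}

```text
clock: 25.48
tool_pos: [0.5108, -0.1797, 0.1448]
eef_rot: [0.032, 0.953, -0.01, 0.3]
contact_force: [0.4, -0.0, -2.0]
opening: 0.288
```

```bash
python3 st.py; python3 - <<'E'
from h import *
f=np.load('grasp.npz');Rg=Ro.from_quat(f['q']); delta(f['p'],Rg)
E
```

```text
25.475 foot [ 0.5819 -0.1844  0.0427] tz [ 0.5709 -0.0379 -0.8201] F [ 0.4 -0.  -2. ]
d [ 0.111 -0.004  0.169] a [ 0.009 -0.015 -0.007]
```

Call:
{"op": "servo_tool", "data": {"deltas": [{"dx":0.04,"dy":0,"dz":0.06,"ax":0,"ay":0,"az":0,"hand":15},{"dx":0.08,"dy":0,"dz":0.12,"ax":0,"ay":0,"az":0,"hand":15},{"dx":0.11,"dy":0,"dz":0.165,"ax":0,"ay":0,"az":0,"hand":15},{"dx":0.11,"dy":0,"dz":0.165,"ax":0,"ay":0,"az":0,"hand":15}]}}

```text
clock: 25.98
tool_pos: [0.5115, -0.1799, 0.1336]
eef_rot: [0.032, 0.953, -0.01, 0.3]
contact_force: [0.2, -1.0, -1.3]
opening: 0.292
```

```bash
python3 st.py; python3 - <<'E'
from h import *
f=np.load('grasp.npz');Rg=Ro.from_quat(f['q']); delta(f['p'],Rg)
p,d=eyes.snapshot("scene"); a=cv2.resize(p[180:280,190:290,::-1],(450,450),interpolation=3)
f0=np.load("pics/scene0.npz")['p']; b=cv2.resize(f0[180:280,190:290,::-1],(350,350),interpolation=3)
o=np.zeros((450,800,3),np.uint8);o[:,:450]=a;o[:350,450:]=b;cv2.imwrite("pics/s14.png",o)
E
```

```text
25.975 foot [ 0.5828 -0.1847  0.0316] tz [ 0.5721 -0.0386 -0.8193] F [ 0.2 -1.  -1.3]
d [ 0.014 -0.001  0.009] a [ 0.003 -0.001 -0.004]
```

View pics/s14.png

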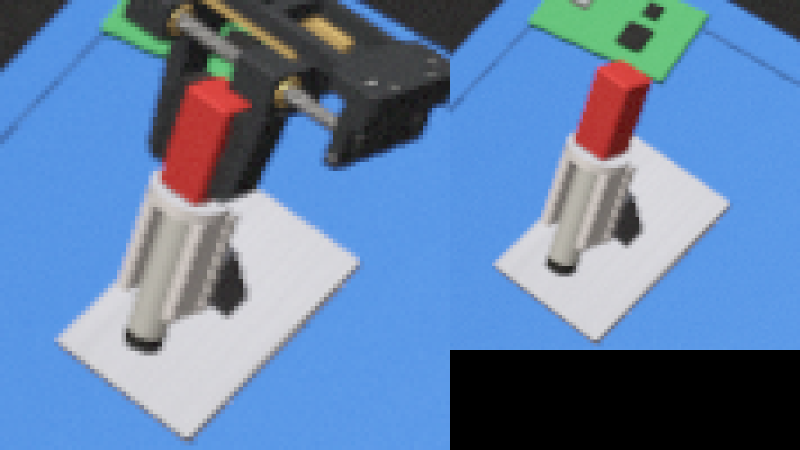

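The shank is back in the channel, about 1 mm high. I'll lower it the last bit.

Call:
{"op": "servo_tool", "data": {"deltas": [{"dx":0.018,"dy":0,"dz":0.02,"ax":0,"ay":0,"az":0,"hand":15},{"dx":0.018,"dy":0,"dz":0.02,"ax":0,"ay":0,"az":0,"hand":15},{"dx":0.018,"dy":0,"dz":0.02,"ax":0,"ay":0,"az":0,"hand":15}]}}

```text
clock: 26.4
tool_pos: [0.5117, -0.1798, 0.1329]
eef_rot: [0.031, 0.953, -0.01, 0.301]
contact_force: [-1.5, -1.0, 5.0]
opening: 0.293
```

```bash
python3 st.py; python3 - <<'E'
from h import *
f=np.load('grasp.npz');Rg=Ro.from_quat(f['q']); delta(f['p'],Rg)
E
```

```text
26.4 foot [ 0.5831 -0.1847  0.031 ] tz [ 0.5735 -0.0389 -0.8183] F [-1.5 -1.   5. ]
d [ 0.009 -0.002 -0.002] a [0.    0.015 0.004]
```

Seated: the wrist sees +5 N. I'll release gently and back out along the axis.

Call:
{"op": "servo_tool", "data": {"deltas": [{"dx":0,"dy":0,"dz":0,"ax":0,"ay":0,"az":0,"hand":27},{"dx":0,"dy":0,"dz":0,"ax":0,"ay":0,"az":0,"hand":32},{"dx":0,"dy":0,"dz":0,"ax":0,"ay":0,"az":0,"hand":45},{"dx":0,"dy":0,"dz":0,"ax":0,"ay":0,"az":0,"hand":55},{"dx":0,"dy":0,"dz":0,"ax":0,"ay":0,"az":0,"hand":60}], "newtons": 10}}

```text
clock: 27.02
tool_pos: [0.511, -0.1798, 0.132]
eef_rot: [0.032, 0.953, -0.01, 0.3]
contact_force: [-0.3, -0.1, -0.6]
opening: 0.673
```

```bash
python3 st.py; python3 - <<'E'
from h import *
p,d=eyes.snapshot("wrist"); cv2.imwrite("pics/w15.png",cv2.resize(p[130:400,180:480,::-1],(600,540)))
E
```

```text
27.025 foot [ 0.5822 -0.1846  0.0299] tz [ 0.5716 -0.0385 -0.8196] F [-0.3 -0.1 -0.6]
```

View pics/w15.png

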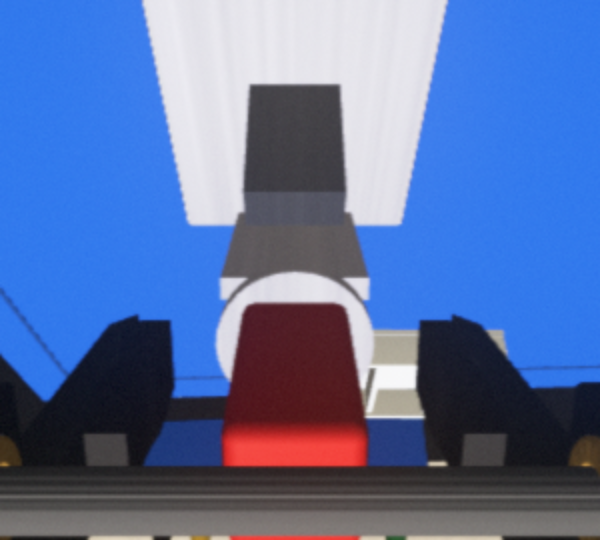

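The fingers are clear and symmetric, and the collar is against the channel end. Backing out.

Call:
{"op": "servo_tool", "data": {"deltas": [{"dx":0,"dy":0,"dz":-0.15,"ax":0,"ay":0,"az":0,"hand":70},{"dx":0,"dy":0,"dz":-0.45,"ax":0,"ay":0,"az":0,"hand":75},{"dx":0,"dy":0,"dz":-0.85,"ax":0,"ay":0,"az":0,"hand":80},{"dx":0,"dy":0,"dz":-1.3,"ax":0,"ay":0,"az":0,"hand":80},{"dx":0,"dy":0,"dz":-1.6,"ax":0,"ay":0,"az":0,"hand":80},{"dx":0,"dy":0,"dz":-1.6,"ax":0,"ay":0,"az":0,"hand":80},{"dx":0,"dy":0,"dz":-1.6,"ax":0,"ay":0,"az":0,"hand":80},{"dx":0,"dy":0,"dz":-1.6,"ax":0,"ay":0,"az":0,"hand":80}]}}

```text
clock: 28.08
tool_pos: [0.4564, -0.176, 0.2102]
eef_rot: [0.032, 0.953, -0.01, 0.3]
contact_force: [0.2, 0.9, 0.5]
opening: 0.91
```

```bash
python3 st.py; python3 - <<'E'
from h import *
s=r.get_state()
out={}
for n in ("scene","top"):
    p,d=eyes.snapshot(n); f=np.load(f"pics/{n}0.npz"); cv2.imwrite(f"pics/{n}_end.png",p[:,:,::-1])
    m=eyes.camera_model(n)
    for tag,(pp,dd) in (('before',(f['p'],f['d'])),('now',(p,d))):
        hsv=cv2.cvtColor(pp,cv2.COLOR_RGB2HSV);M=cv2.inRange(hsv,(0,150,80),(5,255,255))|cv2.inRange(hsv,(174,150,80),(180,255,255))
        N,L,S,c=cv2.connectedComponentsWithStats(M);C=cloud(m,dd)
        for i in range(1,N):
            if S[i,4]>80:
                q=np.median(C[L==i],0)
                if .45<q[0]<.58: print(n,tag,c[i].round(1),S[i,4],q.round(4))
p,d=eyes.snapshot("wrist");hsv=cv2.cvtColor(p,cv2.COLOR_RGB2HSV)
cv2.imwrite("pics/w16.png",p[:,:,::-1])
E
```

```text
28.075 foot [ 0.5276 -0.1807  0.1081] tz [ 0.5714 -0.0379 -0.8198] F [0.2 0.9 0.5]
scene before [235.9 210.8] 366 [ 0.52   -0.1747  0.1393]
scene now [236.  210.8] 369 [ 0.5197 -0.1752  0.14  ]
top before [411.4 214.7] 214 [ 0.5064 -0.1789  0.1507]
top now [411.3 214.7] 214 [ 0.5065 -0.1788  0.1503]
```

View pics/scene_end.png

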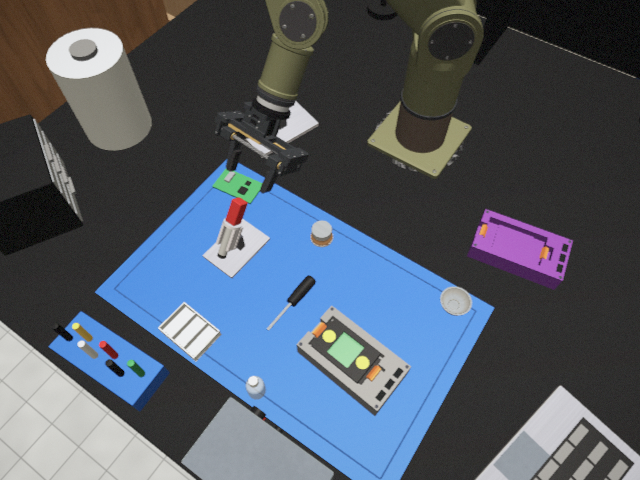

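View pics/w16.png

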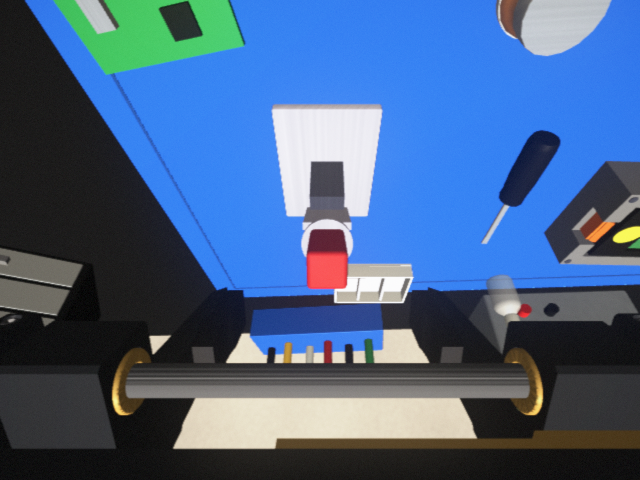

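The pusher is back within 0.1 px of its starting position in both fixed views, the bystanders are where they were, and the gripper is clear. Handing in.

```bash
python3 -c "
from plant import r
print(r.finish_job())"
```

```text
the job is handed in; nothing more can be done
None
```

I pressed both ends of the frame down onto the instrument with the pusher, laid the pusher back in its rest, let go, and handed the job in at about 28 s of the 51 s allowed.

- **Pressing:** I pressed pad_b once and pad_a twice. Each press bottomed out with the foot at z ≈ 0.050 m, at about 27–39 N.
- **Frame fit:** In the last check the -y end reads flush with the rim. The +y end reads about 0.4–0.7 mm above it. Pressing that end again at 39 N did not change this. Both orange catches appear to have closed over the ledges, so I took the difference for catch play or depth error.
- **Glass:** By the measured poses and the pictures the foot stayed on the yellow spots, clear of the glass.
- **Pusher:** It is back within 0.1 px of its starting position in both fixed cameras.
- **Bystanders:** They look unmoved by eye; I did not measure them. The open gripper stands clear.

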